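Turn the switch stations over, tray to tray

ROBOT

A 6-joint arm with a two-finger parallel gripper is mounted at the origin on a cart in front of the work surface, level with it; the furniture and walls round the work are solid. World frame = base frame: x ahead of the robot, y to its left, z up, the work surface at z = 0. Lengths are in m, angles in rad, forces in N, time in s.
With the tool pointing down it reaches from about 0.3 to 0.775 m from the base axis. Payload 14.6 kg.
Tool frame: the origin (TCP) lies at the very end of the fingers, on their centre line; the grasp point (between the pads) lies 19 mm behind it; z points along the fingers, y is the direction in which the jaws open and shut (so a half turn about z gives the same grasp; the last joint's range is limited). The gripper opens to 94 mm and grips with 3 to 60 N. Pads are 16 mm wide; open, the fingers measure 119 mm over their backs; the gripper's body (75 mm by 177 mm) begins 78 mm behind the grasp point.
Start: joints at [-1.293, 0.3, 1.521, -0, 1.321, -0.067], TCP at [0.186, -0.518, 0.205] pointing down, gripper open.
Joint ranges: [-3.03, 3.03], [-0.79, 2.21], [0.23, 2.52], [-1.04, 4.18], [0, 3.07], [-2.55, 2.55]. Speed limits (rad/s): [2.22, 2.22, 2.57, 3.14, 3.14, 3.14].

INTERFACE

Orientations are given as [roll, pitch, yaw] about the fixed x, y, z axes, in that order (R = Rz(yaw) Ry(pitch) Rx(roll)).
In Python, from station import status, camera, ctrl gives the robot as it stands. The module is installed in compiled form; this text tells all that it offers.
- The arm moves only by the shell command python3 -m jog 'ROWS' [FORCE]. ROWS is JSON, a list of rows, each a list of 7 numbers: the shift along the tool's x, y, z each as a share of 1000 mm, from -1 to 1, then the turn, a rotation vector about the tool's x, y, z each as a share of pi/2 rad, from -1 to 1, then the opening, from -1 (shut) to 1 (fully open), so that 0 is half open. A call has 1 to 20 rows; each row is the pose to reach, as a shift and turn from the pose measured when the call began, along the tool's axes at that moment; what a row does not reach only later rows make up. A row lasts 1/10 s, in which the tool goes at most 50 mm and 8.59 degrees, less where a joint would pass 70% of its speed; a pose out of reach is approached as far as the arm can. A call with a number of a shift or a turn outside -1 to 1 is refused whole. A call with a gripper value outside its range is refused whole. The fingers move at their own pace and stop on an object; FORCE is the grip in N (left out, the last holds). Time passes only in rows, so rows that repeat a pose let the fingers close. It gives the time, the measured TCP pose, the force and the opening at its end, in the units of the state.
- status.get_obs(): the state, without advancing time (a new reading comes with each control period).
- camera(name): name is "scene" or "top"; returns a dict with "image" (420x560x3 uint8, red, green, blue), "fx", "fy", "cx", "cy" (pixels), "world_from_camera" (4x4, takes a point from camera to world coordinates). Camera axes: x right, y down, z forward; pixel columns grow to the right and rows downward; lengths in m; the calibration is good to about 2 mm. A picture is of the moment at which its call begins. There is no depth.
- ctrl.hand_in(): hands the job in, once; it reports no verdict.
The state is a dict: "time_s": time; "qpos": joint angles; "joint_vel": joint speeds; "tau": joint torques, N m; "ee_pos": TCP position; "eef_rot": TCP orientation; "force": force on the tool from outside, world axes, zero at the start; "moment": the same for the moment, N m; "grip_width": finger opening in m.
Only numpy, scipy, OpenCV 4.12 (cv2) and the standard library are available. Lean on these libraries where they do the work, as an engineer would, in place of code of your own. Each camera call takes 0.05 s, during which the arm holds its last target.

TASK

The two dome-shaped switch stations have to lie upside down for wiring, without anyone touching them. Lift the empty tray straight off the card box, keep it mouth-down and lay it rim to rim on the loaded tray; then turn the closed pair of trays over together and lay it flat on the worktop (the slotted turning stand holds the pair on its end while you change your grip). Last, lift off the tray that is now on top and set it down flat on the worktop clear of the other one, leaving both stations upside down in the pockets of the tray that was empty; leave the card box and the other things on the bench where they are.

Things in the scene. Friction and masses are not known exactly. Their poses are not given: they have to be found in the camera images.
- tray_full_centre (a point): Loaded grey plastic tray, open on top, 58 wide (its x) x 144 long (its y) x 19.5 mm high, about 160 g. The point is its centre, half-way up. z points out of its mouth: up at the start. Walls, middle partition and floor 4 mm; two pockets 50 x 66 mm, 15.5 mm deep, centres 35 mm either side of the tray's centre along y. At the start its y lies within 0.5 rad of the world's y.
- tray_empty_centre (a point): Empty tray of the same shape, size and mass, lying mouth-down across the card box at the start (rim 26 mm up). The point is its centre, half-way up. z points out of its CLOSED bottom: up at the start, down once it stands mouth-up; y is its long axis. It fits the loaded tray either way round; its centre is then 19.5 mm above the other's. The closed pair is a block 58 x 144 x 39 mm.
- station_a_centre (a point): Black dome-shaped switch station with a button on top, 46 (x) x 62 (y) x 28 mm high, 60 g, dome up in a pocket of the loaded tray, long side along the tray. The point is its centre, 14 mm over its flat base; z points from base to button. It stands 12 mm above the rim and so reaches into the upper tray's pocket with about 2 mm play.
- station_b_centre (a point): The other, equal station, in the other pocket; same point and axes. Only the stations key the closed trays together and nothing clamps them: grip both across the 58 mm, over the joint. With the tool tilted 45 degrees along the trays' length the pair can be turned 90 degrees in one grasp. Stood free on its short end it falls open; the turning stand holds it.
- turn_stand: Fixed grey turning stand: a base plate 84 (x) x 100 (y) x 6 mm with two upright cheeks, 70 mm wide along x, that leave a slot 43 mm wide (in y, centred on the origin) to 70 mm above the worktop, flared above that to 62 mm wide at 84 mm high. Origin: centre of its underside. The closed trays stand in it on their short end, bottom 6 mm up, their 58 mm along the stand's x.
- card_box: Closed white card box under the empty tray, 101 (x) x 75 (y) x 26 mm high, loose, 150 g; origin at the centre of its underside. It stands on the mat (2.4 mm thick, covering the worktop from about y = 0.2 leftwards), in the near or the far place left of the loaded tray.
- case: Small closed blue case, bystander, 71 (x) x 121 (y) x 34 mm high, loose; origin at the centre of its underside. It lies in that of the two places on the mat where the card box is not.
- tester: Black pocket tester, bystander, 100 (x) x 62 (y) x 25 mm high, loose; origin at the centre of its underside.
- tape: Roll of black tape lying flat, bystander, 67 mm across, 19 mm high, loose; origin at the centre of its underside. Fixed obstacles near by: the bench vice at the front edge (x 0.25 to 0.40, y -0.06 to 0.02, 150 mm above the worktop) and the soldering station (x from 0.46, y below -0.18, 90 mm high).
- pliers: Long-nose pliers lying flat, bystander, 149 (x) x 75 (y) x 12 mm, loose; origin at the centre of the underside. A fixed fume hose stands behind on the right (x from 0.61, y below -0.30, up to 0.46 m high), and a lamp head hangs 0.44 m up from x = 0.66 on.
There are look-alikes about, which are no part of the job. Leave any orange look-alike of the part that bears tray_full_centre alone. What is shaped like the part that bears station_b_centre but red or yellow is not meant.

How it is judged:
On the way, in this order (a step that is already met when the one before it is completed fails the run):
1. the empty tray lies mouth-down, rim to rim, on the loaded tray (distance between tray_full_centre and tray_empty_centre below 0.024 m and horizontal distance between tray_full_centre and tray_empty_centre below 0.006 m and angle between the y axis of tray_full_centre and the y axis of tray_empty_centre, either way round below 0.08 rad and linear speed of each of tray_full, tray_empty below 0.02 m/s and angle between each of tray_empty_centre, tray_full_centre's own z axis and vertical below 0.1 rad and height (world z) of tray_full_centre below 0.016 m and height (world z) of tray_empty_centre above 0.024 m), for 0.2 s.
2. the closed pair has been turned over together and lies flat on the worktop, the loaded tray now on top and mouth-down (distance between tray_full_centre and tray_empty_centre below 0.024 m and horizontal distance between tray_full_centre and tray_empty_centre below 0.006 m and angle between the y axis of tray_full_centre and the y axis of tray_empty_centre, either way round below 0.08 rad and linear speed of each of tray_full, tray_empty below 0.02 m/s and x of station_a_centre in the frame of tray_empty_centre between -0.013 and 0.013 m and z of station_a_centre in the frame of tray_empty_centre between -0.016 and 0.004 m and (y of station_a_centre in the frame of tray_empty_centre between 0.019 and 0.051 m or y of station_a_centre in the frame of tray_empty_centre between -0.051 and -0.019 m) and angle between each of station_a_centre, station_b_centre's own z axis and vertical above 2.6 rad and x of station_b_centre in the frame of tray_empty_centre between -0.013 and 0.013 m and z of station_b_centre in the frame of tray_empty_centre between -0.016 and 0.004 m and (y of station_b_centre in the frame of tray_empty_centre between 0.019 and 0.051 m or y of station_b_centre in the frame of tray_empty_centre between -0.051 and -0.019 m) and angle between each of tray_full_centre, tray_empty_centre's own z axis and vertical above 3.04 rad and height (world z) of tray_full_centre above 0.024 m and height (world z) of tray_empty_centre below 0.016 m), for 0.2 s.
At the end, for the whole second after the job is handed in: The once empty tray stands mouth-up and flat on the worktop with one station upside down (within about 30 degrees) in each of its pockets; the other tray lies flat on the worktop clear of it (centres at least 65 mm apart); all at rest and released (x of station_a_centre in the frame of tray_empty_centre between -0.013 and 0.013 m and z of station_a_centre in the frame of tray_empty_centre between -0.016 and 0.004 m and (y of station_a_centre in the frame of tray_empty_centre between 0.019 and 0.051 m or y of station_a_centre in the frame of tray_empty_centre between -0.051 and -0.019 m) and angle between each of station_a_centre, station_b_centre's own z axis and vertical above 2.6 rad and x of station_b_centre in the frame of tray_empty_centre between -0.013 and 0.013 m and z of station_b_centre in the frame of tray_empty_centre between -0.016 and 0.004 m and (y of station_b_centre in the frame of tray_empty_centre between 0.019 and 0.051 m or y of station_b_centre in the frame of tray_empty_centre between -0.051 and -0.019 m) and angle between tray_empty_centre's own z axis and vertical above 3.04 rad and height (world z) of each of tray_empty_centre, tray_full_centre below 0.016 m and horizontal distance between tray_full_centre and tray_empty_centre above 0.065 m and (angle between tray_full_centre's own z axis and vertical above 3.04 rad or angle between tray_full_centre's own z axis and vertical below 0.1 rad) and linear speed of each of tray_full, tray_empty, station_a, station_b below 0.02 m/s); the robot touches nothing.
It fails at once if a finger touches a switch station (contact force between the fingers and station_a above 0.5 N or contact force between the fingers and station_b above 0.5 N).
It fails at once if the card box is dragged more than 25 mm (distance of card_box from where it was at the start of the episode above 0.025 m).
It fails at once if a bystander is shifted more than 25 mm (distance of any of case, tester, tape, pliers from where it was at the start of the episode above 0.025 m).
It fails at once if a station lies on the worktop outside the trays ((distance between station_a_centre and tray_full_centre above 0.075 m and distance between station_a_centre and tray_empty_centre above 0.075 m) or (distance between station_b_centre and tray_full_centre above 0.075 m and distance between station_b_centre and tray_empty_centre above 0.075 m)).
It also fails if it takes over 72 s, if anything falls off the work surface, if the arm or the gripper's body presses on something with over 40 N, if the wrist force passes 120 N, or if a joint passes its speed limit or range.

## Working session

There is one attempt and no reset: what is moved stays moved. The work goes in short steps, Python scripts to look and compute and a shell command to move; the robot and the scene stay as the last step left them, time stands still between calls to the robot, and variables do not carry over. Pictures are saved under pics/ and viewed, and the job is handed in when it is done.

```bash
mkdir -p pics; ls; python3 - <<'E'
from station import status, camera, ctrl
import cv2
print(status.get_obs())
for n in ("scene","top"):
    c=camera(n); cv2.imwrite(f"pics/{n}0.png",c["image"][:,:,::-1]); print(n,c["fx"],c["fy"],c["cx"],c["cy"],c["world_from_camera"])
E
```

```text
pics
{'time_s': 0.0, 'qpos': array([-1.29260555e+00,  3.00450950e-01,  1.52160184e+00, -7.44396671e-06,
        1.32068728e+00, -6.66204769e-02]), 'joint_vel': array([ 0.00030433, -0.00030895,  0.00070335, -0.00028913, -0.00092753,
        0.00028012]), 'tau': array([-2.45291681e-03, -5.31799829e+01, -3.52734232e+01,  7.06996978e-02,
        2.44003697e-02, -9.76359252e-05]), 'ee_pos': array([ 0.18582144, -0.51737353,  0.2048886 ]), 'eef_rot': array([-3.14044730e+00, -6.91909393e-05,  3.44813058e-01]), 'force': array([-0.81081568, -0.24805528,  0.42338838]), 'moment': array([-0.00784717, -0.01342838, -0.00362386]), 'grip_width': 0.09362599388100573}
scene 471.46549794584865 471.46549794584865 279.26645233252333 209.69201056928082 [[-0.58012199 -0.58441594  0.56737684 -0.19628102]
 [-0.81439632  0.42876341 -0.39105059  0.69472499]
 [-0.01473424 -0.68892666 -0.72468128  1.03801685]
 [ 0.          0.          0.          1.        ]]
top 484.88211818493244 484.88211818493244 282.78872417448235 214.42616768086822 [[-0.01990226 -0.99818331  0.05686808  0.48909298]
 [-0.99979902  0.01973276 -0.00354076  0.16362561]
 [ 0.00241217 -0.05692712 -0.99837542  1.32138914]
 [ 0.          0.          0.          1.        ]]
```

View pics/scene0.png

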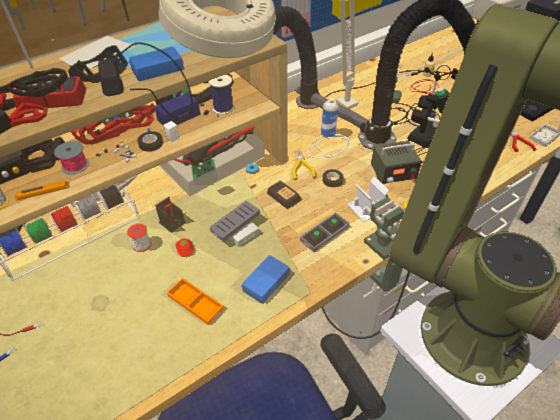

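View pics/top0.png

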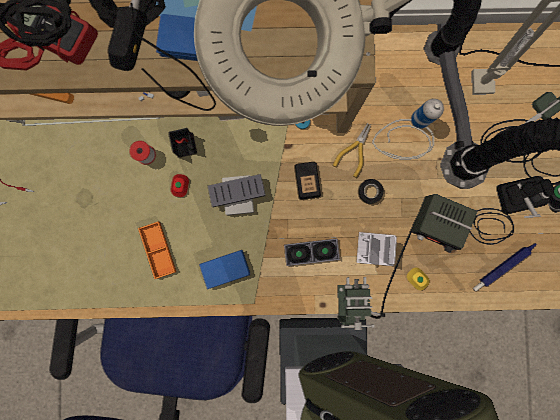

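The top view shows the loaded tray at about (313,251), the empty tray at (236,191) on the card box, the turning stand at (377,249) and the blue case at (225,269). The orange tray and the red and yellow stations are look-alikes. I'll zoom in next.

```bash
python3 - <<'E'
import cv2
a=cv2.imread("pics/top0.png")[150:310,190:410]; cv2.imwrite("pics/topz.png",cv2.resize(a,None,fx=3.6,fy=3.6,interpolation=cv2.INTER_CUBIC))
a=cv2.imread("pics/scene0.png")[160:310,190:400]; cv2.imwrite("pics/scenez.png",cv2.resize(a,None,fx=3.6,fy=3.6,interpolation=cv2.INTER_CUBIC))
E
```

```text
(no output)
```

View pics/topz.png

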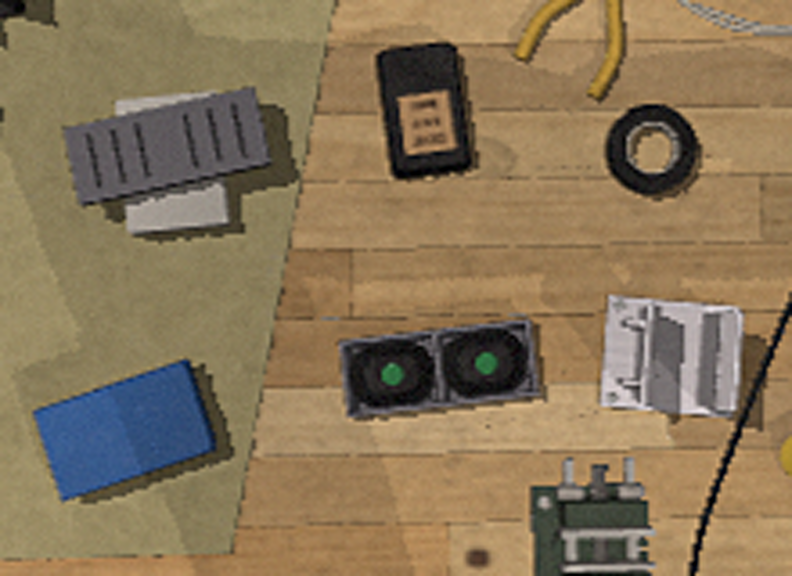

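View pics/scenez.png

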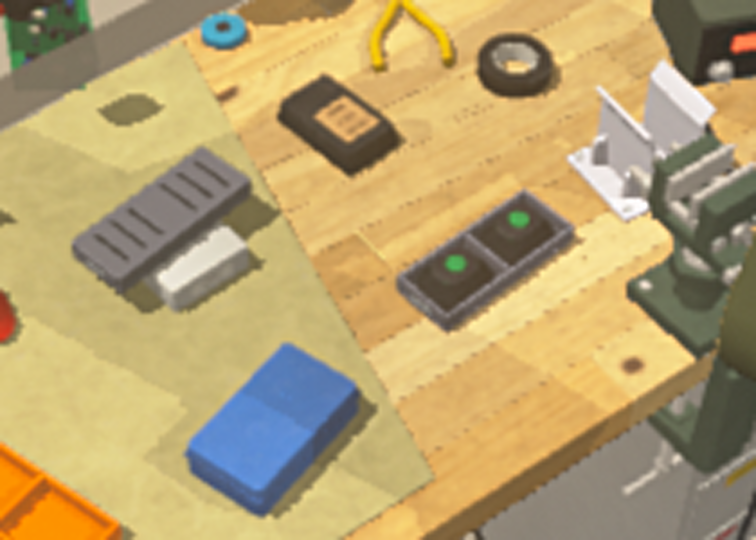

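```bash
cat > h.py <<'E'
import numpy as np, cv2
from station import status, camera, ctrl
from scipy.spatial.transform import Rotation as Rn
def ray(c,u,v):
    u=np.asarray(u,float);v=np.asarray(v,float)
    d=np.stack([(u-c["cx"])/c["fx"],(v-c["cy"])/c["fy"],np.ones_like(u)],-1)
    M=c["world_from_camera"]; return M[:3,3], d@M[:3,:3].T
def onz(c,uv,z):
    uv=np.asarray(uv,float); o,d=ray(c,uv[...,0],uv[...,1])
    return o+d*((z-o[2])/d[...,2])[...,None]
def proj(c,p):
    M=c["world_from_camera"]; q=(np.atleast_2d(p)-M[:3,3])@M[:3,:3]
    return np.stack([c["fx"]*q[:,0]/q[:,2]+c["cx"],c["fy"]*q[:,1]/q[:,2]+c["cy"]],-1)
def tri(c1,u1,c2,u2):
    o1,d1=ray(c1,*u1);o2,d2=ray(c2,*u2)
    s=np.linalg.lstsq(np.stack([d1,-d2],1),o2-o1,rcond=None)[0]
    a=o1+s[0]*d1;b=o2+s[1]*d2; return (a+b)/2,np.linalg.norm(a-b)
def greymask(img,smax=70,vmin=0,vmax=255):
    h=cv2.cvtColor(img,cv2.COLOR_RGB2HSV); return ((h[...,1]<smax)&(h[...,2]>=vmin)&(h[...,2]<=vmax)).astype(np.uint8)*255
def comp(m,x,y,k=3):
    m=cv2.morphologyEx(m,cv2.MORPH_OPEN,np.ones((k,k),np.uint8)) if k else m
    cs,_=cv2.findContours(m,cv2.RETR_EXTERNAL,cv2.CHAIN_APPROX_NONE)
    return max((c for c in cs if cv2.pointPolygonTest(c,(x,y),True)>-6),key=cv2.contourArea)[:,0,:]
def rect(c,cnt,z):
    p=onz(c,cnt,z)[:,:2]; (cx,cy),(w,h),a=cv2.minAreaRect((p*1000).astype(np.float32))
    if w>h: a=a+90
    w,h=sorted((w,h)); a=(a+90)%180-90   # a: direction of short axis from world x
    return cx,cy,w,h,a
E
python3 - <<'E'
from h import *
t=camera("top");s=camera("scene")
for (n,c) in (("top",t),("scene",s)):
    cv2.imwrite(f"pics/{n}_m.png",greymask(c["image"]))
h=cv2.cvtColor(t["image"],cv2.COLOR_RGB2HSV)
for p in [(236,185),(240,210),(300,239),(287,251),(300,262),(313,235),(265,190),(376,240),(290,256)]: print(p,h[p[1],p[0]],t["image"][p[1],p[0]])
a=cv2.imread("pics/top_m.png")[150:310,190:410]; cv2.imwrite("pics/topmz.png",cv2.resize(a,None,fx=3.6,fy=3.6,interpolation=cv2.INTER_NEAREST))
E
```

```text
(236, 185) [ 0 11 96] [96 92 92]
(240, 210) [ 17  26 157] [157 150 141]
(300, 239) [ 15 124 154] [154 116  79]
(287, 251) [120  21  36] [33 33 36]
(300, 262) [120  24  32] [29 29 32]
(313, 235) [ 16 122 149] [149 116  78]
(265, 190) [18 92 72] [72 62 46]
(376, 240) [ 5 16 96] [96 91 90]
(290, 256) [157 121  19] [19 10 17]
```

View pics/topmz.png

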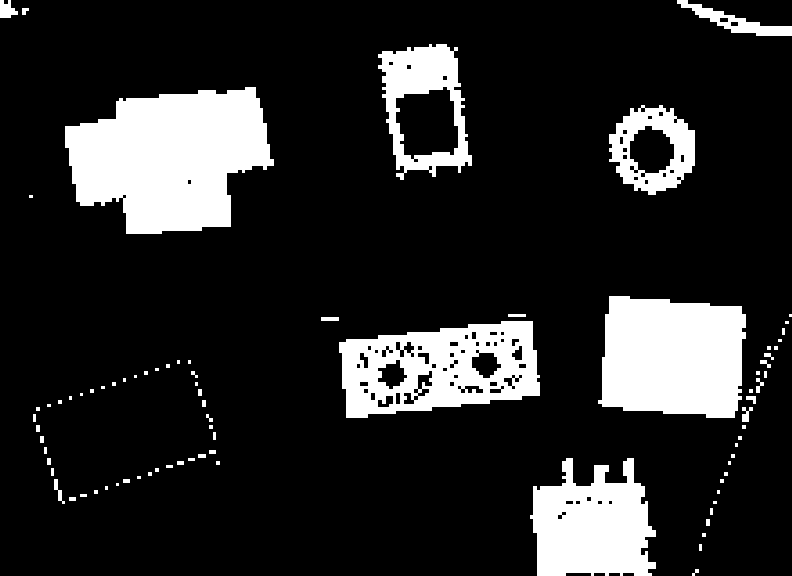

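```bash
python3 - <<'E'
from h import *
np.set_printoptions(precision=4,suppress=True)
t=camera("top");s=camera("scene")
m=greymask(t["image"]); mf=comp(m,313,251)
print("full top",rect(t,mf,.0195))
mem=greymask(t["image"],vmax=125); e=comp(mem,236,188)
for z in (.0455,.0479): print("empty top",rect(t,e,z))
st=comp(m,377,248); print("stand (base)",rect(t,st,.006)); 
print("stand hull",cv2.approxPolyDP(st,4,True)[:,0])
u=cv2.boxPoints(cv2.minAreaRect(mf.astype(np.float32)));print("px full",u)
u=cv2.boxPoints(cv2.minAreaRect(e.astype(np.float32)));print("px empty",u)
# box
hb=greymask(t["image"],vmin=125); b=comp(hb,239,208); print("box lower vis",cv2.boundingRect(b),cv2.boxPoints(cv2.minAreaRect(b.astype(np.float32))))
print(onz(t,cv2.boxPoints(cv2.minAreaRect(b.astype(np.float32))),.0284))
ms=greymask(s["image"]); 
a=ms[160:310,190:400]; a2=s["image"][160:310,190:400,::-1].copy(); a2[a>0]=(0,0,255)
cv2.imwrite("pics/scmz.png",cv2.resize(a2,None,fx=3.6,fy=3.6,interpolation=cv2.INTER_NEAREST))
E
```

```text
full top (463.8393249511719, 59.78274154663086, 57.404212951660156, 95.15611267089844, 5.533344268798828)
empty top (625.3927001953125, 280.5676574707031, 66.5309066772461, 145.81663513183594, 11.450722694396973)
empty top (625.1362915039062, 280.34771728515625, 66.40571594238281, 145.54234313964844, 11.450669288635254)
stand (base) (466.2604675292969, -92.33722686767578, 83.72586822509766, 103.96954345703125, -6.322052001953125)
stand hull [[359 232]
 [357 262]
 [393 265]
 [395 235]]
px full [[301.6655 242.157 ]
 [336.884  238.0136]
 [339.3959 259.3652]
 [304.1775 263.5085]]
px empty [[206.6824 185.0706]
 [260.5765 173.0941]
 [266.0118 197.553 ]
 [212.1176 209.5294]]
box lower vis (225, 202, 28, 12) [[223.8108 205.8649]
 [251.2162 201.2973]
 [252.8108 210.8649]
 [225.4054 215.4324]]
[[0.5888 0.3162 0.0284]
 [0.5996 0.2428 0.0284]
 [0.5739 0.2389 0.0284]
 [0.5631 0.3123 0.0284]]
```

View pics/scmz.png

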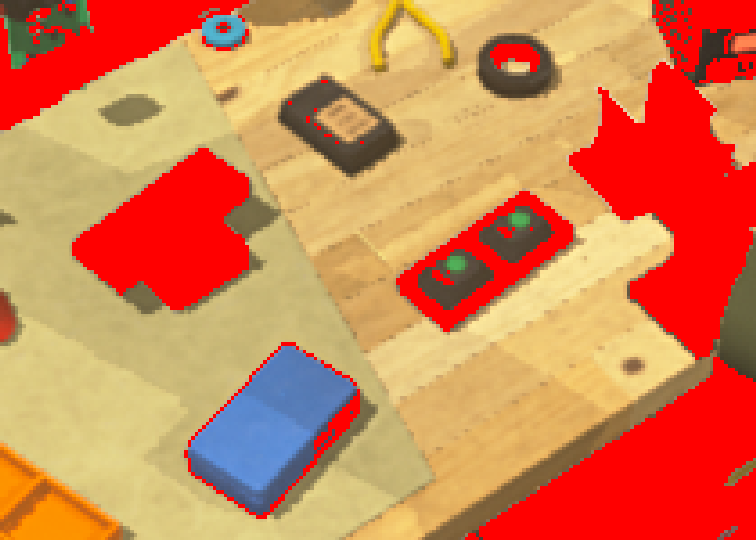

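```bash
cat >> h.py <<'E'
def sides(c,cnt,z,skip=None):
    """robust line fit of 4 sides of contour in world plane z -> centre, sizes, yaw of long axis"""
    p=onz(c,cnt,z)[:,:2]*1000
    (cx,cy),(w,h),a=cv2.minAreaRect(p.astype(np.float32))
    ang=np.radians(a if w>h else a+90); 
    for it in range(4):
        L=np.array([np.cos(ang),np.sin(ang)]);S=np.array([-L[1],L[0]])
        q=(p-[cx,cy]); l=q@L; sx=q@S
        if it==0: hl,hs=max(w,h)/2,min(w,h)/2
        out=[];sl=[]
        for sg in(1,-1):
            k=(np.abs(sx-sg*hs)<6)&(np.abs(l)<hl-5)
            f=cv2.fitLine(np.stack([l[k],sx[k]],1).astype(np.float32),cv2.DIST_HUBER,0,.01,.01).ravel()
            out.append(f[3]-f[2]*f[1]/f[0]); sl.append(f[1]/f[0])
        e=[]
        for sg in(1,-1):
            k=(np.abs(l-sg*hl)<6)&(np.abs(sx)<hs-5); e.append(np.median(l[k]))
        d=L*(e[0]+e[1])/2+S*(out[0]+out[1])/2
        cx+=d[0];cy+=d[1];hl=(e[0]-e[1])/2;hs=(out[0]-out[1])/2;ang+=np.mean(sl)
    return dict(c=(round(cx,1),round(cy,1)),len=round(2*hl,1),wid=round(2*hs,1),yaw=round(np.degrees((ang)%np.pi),2),sl=np.round(sl,3))
E
python3 - <<'E'
from h import *
np.set_printoptions(precision=4,suppress=True)
t=camera("top");s=camera("scene")
m=cv2.morphologyEx(greymask(t["image"]),cv2.MORPH_CLOSE,np.ones((3,3),np.uint8)); mf=comp(m,313,251,5)
print("full top",sides(t,mf,.0195))
ms=cv2.morphologyEx(greymask(s["image"]),cv2.MORPH_CLOSE,np.ones((3,3),np.uint8)); fs=comp(ms,325,231,3)
print("full scene",sides(s,fs,.01))
for vm in(105,115,125):
    e=comp(greymask(t["image"],vmax=vm),236,188,3)
    print("empty top",vm,sides(t,e,.0479), sides(t,e,.0455)["c"])
a2=t["image"][150:310,190:410,::-1].copy(); a2=cv2.resize(a2,None,fx=3.6,fy=3.6,interpolation=cv2.INTER_NEAREST)
cv2.polylines(a2,[((e-[190,150]+.5)*3.6).astype(np.int32)],True,(0,0,255)); cv2.imwrite("pics/ec.png",a2)
# domes' buttons (green)
for n,c in(("top",t),("scene",s)):
    h=cv2.cvtColor(c["image"],cv2.COLOR_RGB2HSV); g=cv2.inRange(h,(50,90,50),(85,255,255))
    n_,_,stt,cen=cv2.connectedComponentsWithStats(g); print(n,[(tuple(np.round(cen[i],2)),stt[i,4]) for i in range(1,n_) if stt[i,4]>8])
E
```

```text
full top {'c': (np.float64(461.6), np.float64(83.9)), 'len': np.float64(141.6), 'wid': np.float32(55.4), 'yaw': np.float64(95.75), 'sl': array([-0.005,  0.005], dtype=float32)}
full scene {'c': (np.float64(461.5), np.float64(83.4)), 'len': np.float64(150.3), 'wid': np.float32(62.0), 'yaw': np.float64(95.15), 'sl': array([ 0.009, -0.009], dtype=float32)}
empty top 105 {'c': (np.float64(625.6), np.float64(279.8)), 'len': np.float64(141.2), 'wid': np.float32(60.5), 'yaw': np.float64(103.45), 'sl': array([ 0.032, -0.032], dtype=float32)} (np.float64(625.8), np.float64(280.0))
empty top 115 {'c': (np.float64(625.9), np.float64(280.5)), 'len': np.float64(141.8), 'wid': np.float32(61.3), 'yaw': np.float64(103.08), 'sl': array([ 0.032, -0.032], dtype=float32)} (np.float64(626.1), np.float64(280.7))
empty top 125 {'c': (np.float64(626.0), np.float64(280.6)), 'len': np.float64(142.3), 'wid': np.float32(61.7), 'yaw': np.float64(103.34), 'sl': array([ 0.033, -0.035], dtype=float32)} (np.float64(626.3), np.float64(280.8))
top [((np.float64(177.91), np.float64(184.09)), np.int32(22)), ((np.float64
[... 207 characters left out ...]
t32(23))]
scene [((np.float64(184.89), np.float64(90.94)), np.int32(18)), ((np.float64(441.19), np.float64(93.52)), np.int32(42)), ((np.float64(174.1), np.float64(94.8)), np.int32(10)), ((np.float64(122.5), np.float64(114.29)), np.int32(14)), ((np.float64(103.7), np.float64(121.5)), np.int32(10)), ((np.float64(230.78), np.float64(142.78)), np.int32(9)), ((np.float64(209.04), np.float64(163.81)), np.int32(47)), ((np.float64(196.58), np.float64(171.41)), np.int32(83)), ((np.float64(38.0), np.float64(230.11)), np.int32(350)), ((np.float64(333.5), np.float64(220.5)), np.int32(20)), ((np.float64(316.14), np.float64(232.52)), np.int32(21)), ((np.float64(183.15), np.float64(242.54)), np.int32(13))]
```

View pics/ec.png

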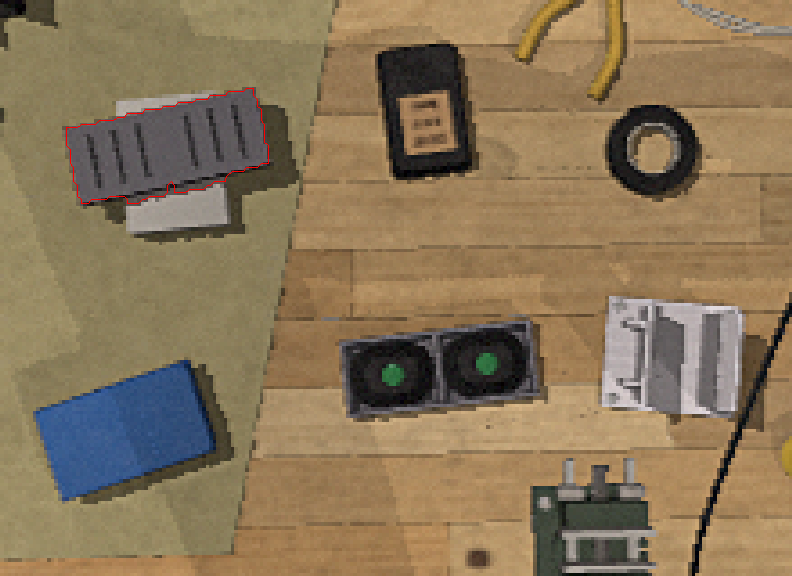

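```bash
python3 - <<'E'
from h import *
np.set_printoptions(precision=4,suppress=True)
t=camera("top");s=camera("scene")
T=[(253,88),(270,164),(65,128),(80,204)];S=[(205,148),(250,184),(73,245),(122,275)]
P=[]
for a,b in zip(T,S):
    p,e=tri(t,(190+a[0]/3.6-.5,150+a[1]/3.6-.5),s,(190+b[0]/3.6-.5,160+b[1]/3.6-.5)); P.append(p); print(p,e)
P=np.array(P); print(P.mean(0), np.linalg.norm(P[0]-P[2]),np.linalg.norm(P[0]-P[1]),np.linalg.norm(P[1]-P[3]))
d=(P[2]-P[0]+P[3]-P[1]); print(np.degrees(np.arctan2(d[1],d[0])))
# top-edge line fit away from box on contour
e=comp(greymask(t["image"],vmax=115),236,188,3); p=onz(t,e,.0479)[:,:2]*1000
ang=np.radians(102);L=np.array([np.cos(ang),np.sin(ang)]);Sx=np.array([-L[1],L[0]]);q=p-[626,280.5];l=q@L;x=q@Sx
for sg in(1,-1):
  for lo in(0,38):
    k=(abs(x-sg*29)<6)&(abs(l)<66)&(abs(l)>lo); f=cv2.fitLine(np.stack([l[k],x[k]],1).astype(np.float32),cv2.DIST_HUBER,0,.01,.01).ravel();print(sg,lo,k.sum(),np.degrees(f[1]/f[0])+102,f[3]-f[2]*f[1]/f[0])
# buttons
for a,b in(((324.69,250.44),(333.5,220.5)),((298.5,253.5),(316.14,232.52))): print(tri(t,a,s,b))
E
```

```text
[0.6696 0.2169 0.0453] 0.002490345836873571
[0.6146 0.207  0.0426] 0.001236658433900485
[0.6435 0.3563 0.042 ] 0.0015040801726722481
[0.5864 0.3445 0.0517] 0.0014875435609560787
[0.6285 0.2812 0.0454] 0.1419004320012373 0.05594239693578419 0.14072601760754902
101.10758434916127
1 0 55 104.58698 30.012362
1 38 21 101.18647 25.472181
-1 0 49 101.28945 -30.416086
-1 38 21 101.36287 -30.746342
(array([0.4648, 0.0499, 0.0308]), np.float64(0.0005996455863682528))
(array([0.458 , 0.1195, 0.0319]), np.float64(0.00012591499045554275))
```

Findings so far:
- **Loaded tray:** centre (0.4616, 0.084), y axis at 95.6°. The buttons triangulate at z 0.031, as expected.
- **Empty tray:** centre (0.6285, 0.281), y axis at 101.3°.

Next I measure the stand's slot and the vice.

```bash
python3 - <<'E'
from h import *
t=camera("top");s=camera("scene")
for n,c,(x,y,w,h) in(("top",t,(335,222,75,100)),("scene",s,(340,165,75,80))):
    a=c["image"][y:y+h,x:x+w,::-1]; f=7.5 if n=="scene" else 6
    cv2.imwrite(f"pics/st_{n}.png",cv2.resize(a,None,fx=f,fy=f,interpolation=cv2.INTER_CUBIC))
E
```

```text
(no output)
```

View pics/st_top.png

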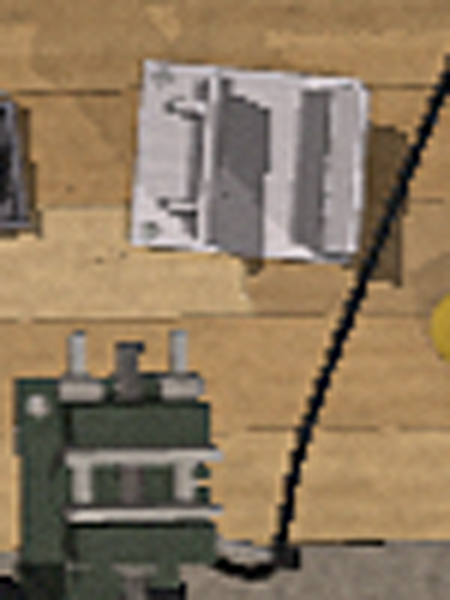

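View pics/st_scene.png

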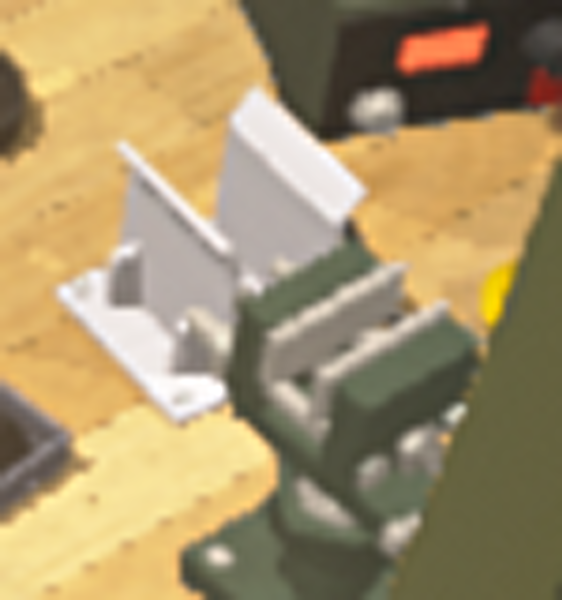

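```bash
python3 - <<'E'
from h import *
np.set_printoptions(precision=4,suppress=True)
t=camera("top");s=camera("scene")
T=lambda a:(335+a[0]/6-.5,222+a[1]/6-.5); S=lambda a:(340+a[0]/7.5-.5,165+a[1]/7.5-.5)
for n,a,b in(("L+x",(213,66),(120,145)),("L-x",(207,248),(238,252)),("R+x",(369,82),(257,88)),("R-x",(357,262),(365,190))):
    print(n,tri(t,T(a),s,S(b)), onz(t,T(a),.084),onz(s,S(b),.084))
print("base L corners",onz(t,np.array([T((146,60)),T((132,244))]),.006),onz(s,np.array([S((60,292)),S((180,418))]),.006))
print("R wall foot/bend line (z=.07)",onz(t,np.array([T((333,82)),T((325,258))]),.07), onz(s,np.array([S((232,120)),S((340,226))]),.07))
print("vice top max x",onz(t,np.array([T((80,335)),T((180,335)),T((65,375)),T((205,375)),T((210,405)),T((15,380))]),.14))
for n,uv in(("tester",(307,180)),("tape",(371,191)),("case",(225,269)),("plier tips",(355,175))): print(n,onz(t,uv,.02))
E
```

```text
L+x (array([ 0.5082, -0.0644,  0.0787]), np.float64(0.0027296133934661495)) [ 0.509  -0.0623  0.084 ] [ 0.5035 -0.0613  0.084 ]
L-x (array([ 0.4321, -0.0572,  0.0849]), np.float64(0.00036653065176778607)) [ 0.432  -0.0575  0.084 ] [ 0.4328 -0.0577  0.084 ]
R+x (array([ 0.5002, -0.1305,  0.079 ]), np.float64(0.002112936529189042)) [ 0.5009 -0.1285  0.084 ] [ 0.4961 -0.1271  0.084 ]
R-x (array([ 0.4259, -0.119 ,  0.0871]), np.float64(0.002971898411693789)) [ 0.4248 -0.1209  0.084 ] [ 0.4287 -0.1203  0.084 ]
base L corners [[ 0.5136 -0.0464  0.006 ]
 [ 0.4309 -0.0377  0.006 ]] [[ 0.51   -0.0453  0.006 ]
 [ 0.4299 -0.0375  0.006 ]]
R wall foot/bend line (z=.07) [[ 0.5013 -0.1163  0.07  ]
 [ 0.4261 -0.1104  0.07  ]] [[ 0.4983 -0.1181  0.07  ]
 [ 0.4292 -0.1103  0.07  ]]
vice top max x [[ 0.4006  0.0049  0.14  ]
 [ 0.3998 -0.0355  0.14  ]
 [ 0.3847  0.0114  0.14  ]
 [ 0.3836 -0.0451  0.14  ]
 [ 0.3715 -0.0468  0.14  ]
 [ 0.3831  0.0316  0.14  ]]
tester [0.655  0.0918 0.02  ]
tape [ 0.6218 -0.0801  0.02  ]
case [0.4203 0.3162 0.02  ]
plier tips [ 0.666  -0.0382  0.02  ]
```

The stand centre is (0.466, -0.092) with a yaw of about -5.8°. The base edge, the cheek tops and the bend line all agree on that. Now I write the row helper and move above the empty tray.

```bash
cat >> h.py <<'E'
def down(yawdeg,tilt=0):
    """tool down with given yaw; tilt about tool y (deg)"""
    return Rn.from_euler('xyz',[np.pi,0,np.radians(yawdeg)])*Rn.from_rotvec([0,np.radians(tilt),0])
def cur():
    o=status.get_obs(); return o["ee_pos"],Rn.from_euler('xyz',o["eef_rot"]),o
def row(pos,R,P0=None,R0=None):
    p,r,o=cur()
    if P0 is not None: p,r=P0,R0
    d=r.inv().apply(np.asarray(pos)-p); w=(r.inv()*R).as_rotvec()/(np.pi/2)
    print("row",np.round(np.r_[d,w],4).tolist(),"| dist mm %.0f  deg %.1f"%(np.linalg.norm(d)*1000,np.linalg.norm(w)*90))
def st():
    p,r,o=cur(); print("t %.2f pos %s q %s F %s M %s w %.4f"%(o["time_s"],np.round(p,4),np.round(o["qpos"],3),np.round(o["force"],1),np.round(o["moment"],2),o["grip_width"]))
    open("log.txt","a").write(repr((o["qpos"].tolist(),o["ee_pos"].tolist(),o["eef_rot"].tolist()))+"\n")
E
python3 - <<'E'
from h import *
st()
row([.42,-.1,.28],down(60)); row([.6285,.281,.16],down(101.3))
E
```

```text
t 0.70 pos [ 0.1859 -0.5176  0.2054] q [-1.293  0.3    1.521  0.     1.321 -0.067] F [-0.1 -0.3 -0.5] M [-0.   -0.01 -0.  ] w 0.0941
row [0.3615, -0.3139, -0.0746, -0.0, -0.0, -0.4472] | dist mm 485  deg 40.2
row [0.6865, -0.602, 0.0455, -0.0, -0.0, -0.9061] | dist mm 914  deg 81.5
```

```bash
python3 -m jog '[[0.36,-0.314,-0.08,0,0,-0.45,1],[0.36,-0.314,-0.08,0,0,-0.45,1],[0.36,-0.314,-0.08,0,0,-0.45,1],[0.36,-0.314,-0.08,0,0,-0.45,1],[0.36,-0.314,-0.08,0,0,-0.45,1],[0.36,-0.314,-0.08,0,0,-0.45,1],[0.36,-0.314,-0.08,0,0,-0.45,1],[0.36,-0.314,-0.08,0,0,-0.45,1],[0.36,-0.314,-0.08,0,0,-0.45,1],[0.36,-0.314,-0.08,0,0,-0.45,1],[0.6865,-0.602,0.0455,0,0,-0.906,1],[0.6865,-0.602,0.0455,0,0,-0.906,1],[0.6865,-0.602,0.0455,0,0,-0.906,1],[0.6865,-0.602,0.0455,0,0,-0.906,1],[0.6865,-0.602,0.0455,0,0,-0.906,1],[0.6865,-0.602,0.0455,0,0,-0.906,1],[0.6865,-0.602,0.0455,0,0,-0.906,1],[0.6865,-0.602,0.0455,0,0,-0.906,1],[0.6865,-0.602,0.0455,0,0,-0.906,1],[0.6865,-0.602,0.0455,0,0,-0.906,1]]' 30; python3 - <<'E'
from h import *
st(); t=camera("top"); cv2.imwrite("pics/a1.png",t["image"][:,:,::-1])
row([.6285,.281,.12],down(101.3)); row([.6285,.281,.033],down(101.3))
E
```

```text
time_s: 2.7
ee_pos: [0.6282, 0.2848, 0.155]
eef_rot: [-3.136, 0.0, 1.771]
force: [-0.9, -0.9, 0.2]
grip_width: 0.0943
t 2.70 pos [0.6282 0.2848 0.155 ] q [0.372 0.661 1.114 0.    1.373 0.172] F [-0.9 -0.9  0.2] M [-0.04 -0.07  0.03] w 0.0943
row [-0.0021, 0.0001, 0.0367, -0.0026, 0.0004, 0.0016] | dist mm 37  deg 0.3
row [-0.0021, 0.0005, 0.1237, -0.0026, 0.0004, 0.0016] | dist mm 124  deg 0.3
```

View pics/a1.png

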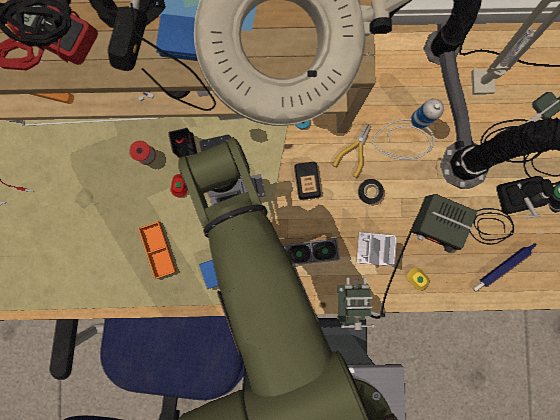

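```bash
python3 -m jog '[[-0.002,0,0.04,-0.003,0,0.002,1],[-0.002,0,0.07,-0.003,0,0.002,1],[-0.002,0,0.07,-0.003,0,0.002,1],[-0.002,0,0.07,-0.003,0,0.002,1]]'; python3 - <<'E'
from h import *
st(); t=camera("scene"); cv2.imwrite("pics/a2.png",cv2.resize(t["image"][120:330,150:430,::-1],None,fx=2.8,fy=2.8,interpolation=cv2.INTER_CUBIC))
row([.6285,.281,.033],down(101.3))
E
```

```text
time_s: 3.15
ee_pos: [0.6287, 0.2805, 0.0885]
eef_rot: [3.14, 0.0, 1.767]
force: [0.9, -0.6, 0.2]
grip_width: 0.0944
t 3.15 pos [0.6287 0.2805 0.0885] q [ 3.670e-01  7.110e-01  1.190e+00 -1.000e-03  1.239e+00  1.710e-01] F [ 0.9 -0.6  0.2] M [-0.06 -0.12 -0.  ] w 0.0944
row [0.0003, -0.0008, 0.0564, 0.0024, 0.0, -0.0008] | dist mm 56  deg 0.2
```

View pics/a2.png

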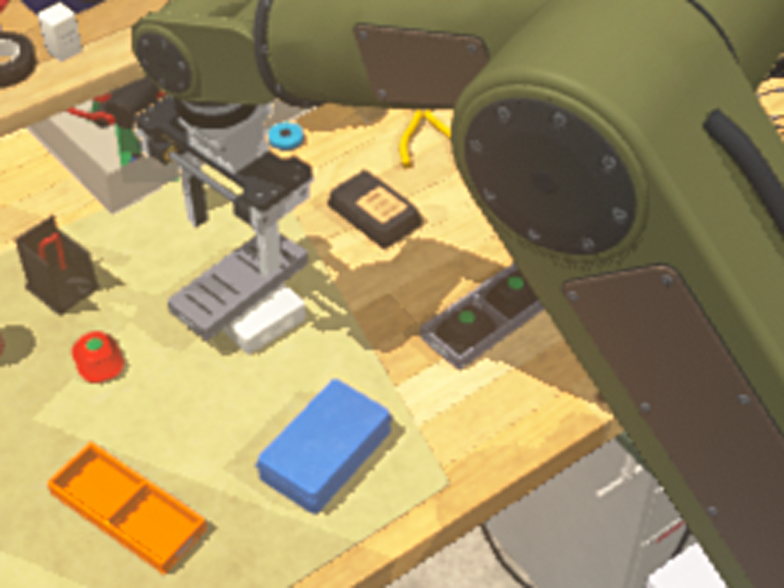

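The fingers straddle the empty tray at its middle. I'll descend with the tips staying above the box, then close.

```bash
python3 -m jog '[[0,-0.001,0.03,0.002,0,0,1],[0,-0.001,0.045,0.002,0,0,1],[0,-0.001,0.055,0.002,0,0,1],[0,-0.001,0.055,0.002,0,0,1],[0,-0.001,0.055,0.002,0,0,1],[0,-0.001,0.055,0.002,0,0,-1],[0,-0.001,0.055,0.002,0,0,-1],[0,-0.001,0.055,0.002,0,0,-1],[0,-0.001,0.055,0.002,0,0,-1],[0,-0.001,0.055,0.002,0,0,-1]]' 40; python3 - <<'E'
from h import *
st()
E
```

```text
time_s: 4.2
ee_pos: [0.6284, 0.2807, 0.0346]
eef_rot: [3.141, 0.0, 1.767]
force: [1.2, -0.3, 0.6]
grip_width: 0.0577
t 4.20 pos [0.6284 0.2807 0.0346] q [ 0.367  0.77   1.222 -0.     1.149  0.171] F [ 1.2 -0.3  0.6] M [-0.   -0.39 -0.03] w 0.0577
```

Gripped at 57.7 mm. Now I lift straight up, carry it over the loaded tray at height and look.

```bash
python3 -m jog '[[0,0,-0.03,0,0,0,-1],[0,0,-0.07,0,0,0,-1],[0,0,-0.1,0,0,0,-1],[0,0,-0.1,0,0,0,-1],[0,0,-0.1,0,0,0,-1]]'; python3 - <<'E'
from h import *
st(); 
for n in("top","scene"):
    t=camera(n); cv2.imwrite(f"pics/a3{n}.png",t["image"][:,:,::-1])
row([.4616,.084,.12],down(95.6))
E
```

```text
time_s: 4.7
ee_pos: [0.6282, 0.2806, 0.1342]
eef_rot: [3.141, 0.0, 1.767]
force: [0.4, 0.8, -1.6]
grip_width: 0.0575
t 4.70 pos [0.6282 0.2806 0.1342] q [ 0.367  0.669  1.149 -0.     1.323  0.171] F [ 0.4  0.8 -1.6] M [-0.03 -0.07  0.01] w 0.0575
row [-0.1603, -0.2011, 0.0131, -0.0013, 0.0004, 0.0625] | dist mm 257  deg 5.6
```

View pics/a3scene.png

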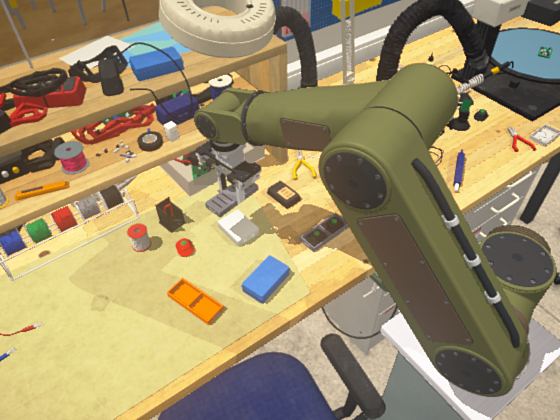

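```bash
python3 -m jog '[[-0.16,-0.201,0,-0.001,0,0.0625,-1],[-0.16,-0.201,0,-0.001,0,0.0625,-1],[-0.16,-0.201,0,-0.001,0,0.0625,-1],[-0.16,-0.201,0,-0.001,0,0.0625,-1],[-0.16,-0.201,0.04,-0.001,0,0.0625,-1],[-0.16,-0.201,0.045,-0.001,0,0.0625,-1],[-0.16,-0.201,0.045,-0.001,0,0.0625,-1],[-0.16,-0.201,0.045,-0.001,0,0.0625,-1]]'; python3 - <<'E'
from h import *
st(); 
for n in("top","scene"):
    t=camera(n); cv2.imwrite(f"pics/a4{n}.png",t["image"][:,:,::-1])
    x,y=(260,200) if n=="top" else (260,170)
    cv2.imwrite(f"pics/a4{n}z.png",cv2.resize(t["image"][y:y+100,x:x+130,::-1],None,fx=6,fy=6,interpolation=cv2.INTER_CUBIC))
E
```

```text
time_s: 5.6
ee_pos: [0.4619, 0.0845, 0.0881]
eef_rot: [-3.141, 0.001, 1.668]
force: [0.7, -0.2, -0.6]
grip_width: 0.0576
t 5.60 pos [0.4619 0.0845 0.0881] q [ 1.030e-01  2.640e-01  1.866e+00 -1.000e-03  1.013e+00  6.000e-03] F [ 0.7 -0.2 -0.6] M [-0.01 -0.08  0.01] w 0.0576
```

View pics/a4topz.png

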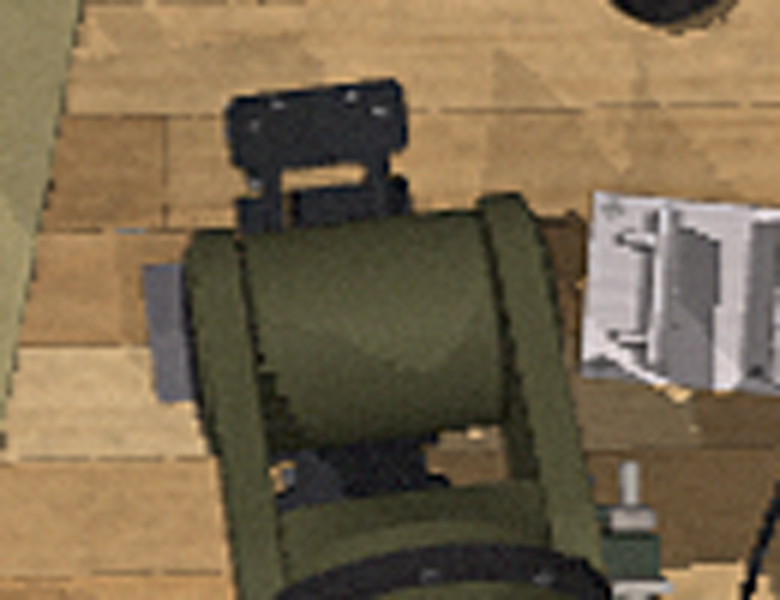

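View pics/a4scenez.png

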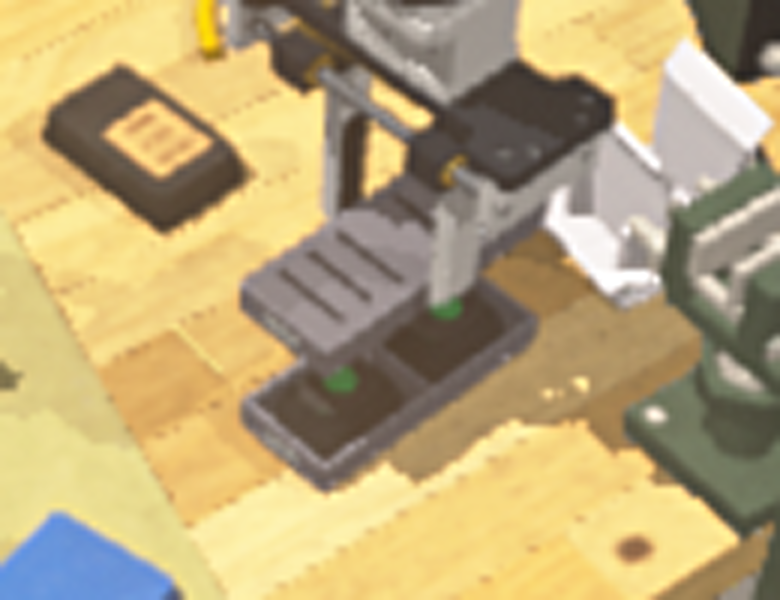

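```bash
python3 - <<'E'
from h import *
np.set_printoptions(precision=4,suppress=True)
t=camera("top");s=camera("scene")
zt=.0881+.0133; zr=.0881-.0062
T=lambda a:(260+a[0]/6-.5,200+a[1]/6-.5); S=lambda a:(260+a[0]/6-.5,170+a[1]/6-.5)
th=np.radians(95.6);L=np.array([np.cos(th),np.sin(th)]);X=np.array([np.sin(th),-np.cos(th)])
def loc(n,p,c=(.4619,.0845)):
    q=(p[:2]-c)*1000; print(n,"along %.1f across %.1f"%(q@L,q@X))
loc("E top view +x+y",onz(t,T((143,266)),zt)); loc("E top -x+y",onz(t,T((161,403)),zt))
loc("E scene +x+y top",onz(s,S((243,285)),zt)); loc("E scene -x+y top",onz(s,S((318,352)),zt))
loc("F scene +x+y",onz(s,S((243,412)),.0195)); loc("F scene -x+y",onz(s,S((325,472)),.0195)); loc("F scene -x -y",onz(s,S((535,322)),.0195)); 
loc("F +x+y top0",onz(t,(190+341/3.6-.5,150+341/3.6-.5),.0195)); loc("F -x+y",onz(t,(190+348/3.6-.5,150+417/3.6-.5),.0195))
loc("F +x-y top0",onz(t,(190+530/3.6-.5,150+320/3.6-.5),.0195)); loc("F -x-y",onz(t,(190+540/3.6-.5,150+396/3.6-.5),.0195))
E
```

```text
E top view +x+y along 72.3 across 29.9
E top -x+y along 71.6 across -27.7
E scene +x+y top along 73.2 across 27.1
E scene -x+y top along 75.8 across -24.3
F scene +x+y along 75.9 across 22.1
F scene -x+y along 72.3 across -29.5
F scene -x -y along -67.5 across -30.1
F +x+y top0 along 69.8 across 28.3
F -x+y along 71.3 across -28.3
F +x-y top0 along -71.9 across 27.2
F -x-y along -72.3 across -29.6
```

The carried tray's end lines up with the loaded tray to about 1 mm. I'll descend and trim the position on the way.

```bash
python3 -m jog '[[-0.0005,-0.0004,0.025,0,0,0,-1],[-0.0005,-0.0004,0.043,0,0,0,-1],[-0.0005,-0.0004,0.048,0,0,0,-1],[-0.0005,-0.0004,0.052,0,0,0,-1],[-0.0005,-0.0004,0.055,0,0,0,-1],[-0.0005,-0.0004,0.058,0,0,0,-1],[-0.0005,-0.0004,0.06,0,0,0,-1],[-0.0005,-0.0004,0.06,0,0,0,-1]]'; python3 - <<'E'
from h import *
st(); t=camera("scene")
cv2.imwrite("pics/a5.png",cv2.resize(t["image"][170:270,260:390,::-1],None,fx=6,fy=6,interpolation=cv2.INTER_CUBIC))
E
```

```text
time_s: 6.6
ee_pos: [0.462, 0.0844, 0.0286]
eef_rot: [3.141, 0.001, 1.669]
force: [0.4, -0.5, -0.5]
grip_width: 0.0577
t 6.60 pos [0.462  0.0844 0.0286] q [ 1.030e-01  3.640e-01  1.903e+00 -1.000e-03  8.740e-01  5.000e-03] F [ 0.4 -0.5 -0.5] M [ 0.01 -0.12 -0.01] w 0.0577
```

View pics/a5.png

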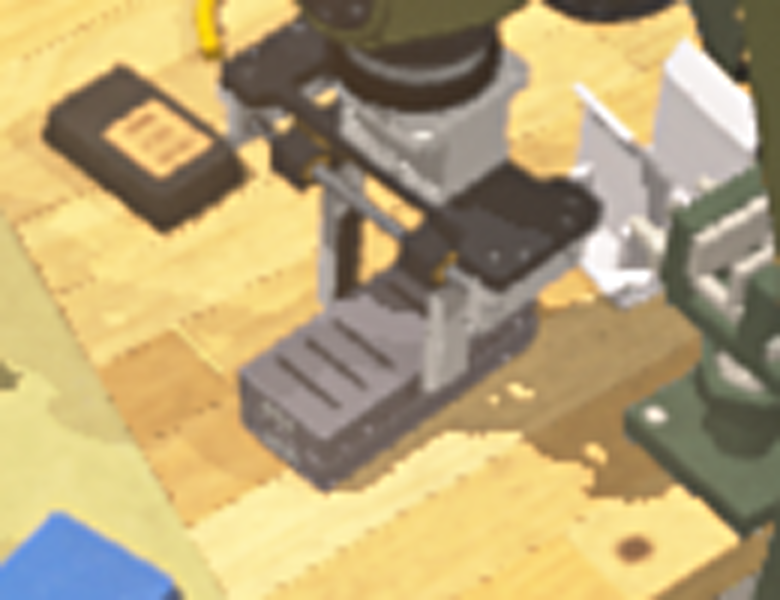

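The trays are almost rim to rim, with no jam force. I'll lower the last 3 mm gently and then open.

```bash
python3 -m jog '[[-0.0002,-0.0004,0.0015,0,0,0,-1],[-0.0002,-0.0004,0.003,0,0,0,-1],[-0.0002,-0.0004,0.003,0,0,0,-1],[-0.0002,-0.0004,0.003,0,0,0,-1]]'; python3 - <<'E'
from h import *
st()
E
```

```text
time_s: 7.05
ee_pos: [0.4617, 0.0841, 0.0256]
eef_rot: [3.141, 0.001, 1.669]
force: [-0.6, 0.4, -1.2]
grip_width: 0.0578
t 7.05 pos [0.4617 0.0841 0.0256] q [ 1.030e-01  3.690e-01  1.905e+00 -1.000e-03  8.670e-01  4.000e-03] F [-0.6  0.4 -1.2] M [-0.03 -0.12  0.04] w 0.0578
```

```bash
python3 -m jog '[[0,0,0.001,0,0,0,-1],[0,0,0.0015,0,0,0,-1],[0,0,0.0015,0,0,0,-1]]'; python3 -m jog '[[0,0,0.001,0,0,0,-1],[0,0,0.001,0,0,0,-1]]';
```

```text
time_s: 7.35
ee_pos: [0.4617, 0.0842, 0.0255]
eef_rot: [3.141, 0.001, 1.67]
force: [-11.5, -1.3, 24.4]
grip_width: 0.0574
time_s: 7.55
ee_pos: [0.4618, 0.0841, 0.0255]
eef_rot: [3.141, 0.001, 1.67]
force: [-7.2, -1.2, 18.1]
grip_width: 0.0575
```

Contact is at z 0.0255, the expected rim-to-rim height. Now I release and rise.

```bash
python3 -m jog '[[0,0,0,0,0,0,0.2],[0,0,0,0,0,0,1],[0,0,0,0,0,0,1],[0,0,-0.04,0,0,0,1],[0,0,-0.09,0,0,0,1],[0,0,-0.14,0,0,0,1],[0,0,-0.17,0,0,0,1],[0,0,-0.17,0,0,0,1]]'; python3 - <<'E'
from h import *
st()
for n in("top","scene"):
    t=camera(n); 
    x,y=(260,200) if n=="top" else (260,170)
    cv2.imwrite(f"pics/a6{n}.png",cv2.resize(t["image"][y:y+100,x:x+130,::-1],None,fx=6,fy=6,interpolation=cv2.INTER_CUBIC))
E
```

```text
time_s: 8.35
ee_pos: [0.4632, 0.0844, 0.1996]
eef_rot: [3.134, 0.001, 1.67]
force: [0.3, 0.5, -0.5]
grip_width: 0.0938
t 8.35 pos [0.4632 0.0844 0.1996] q [ 1.030e-01  1.230e-01  1.749e+00 -1.000e-03  1.261e+00  4.000e-03] F [ 0.3  0.5 -0.5] M [-0.   -0.08 -0.05] w 0.0938
```

View pics/a6scene.png

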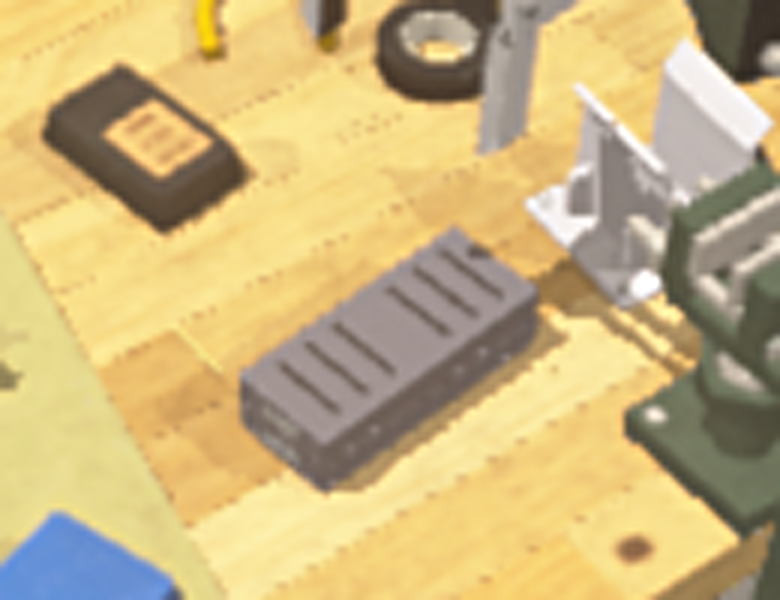

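View pics/a6top.png

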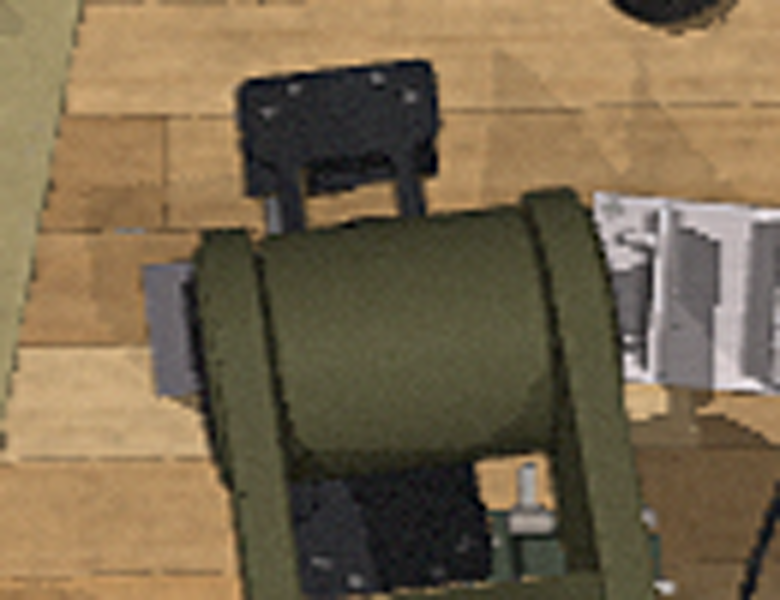

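Step 1 is done: the pair is closed. I'll fit a simple arm model from the logged poses to check reach and joint ranges for the tilted grasps.

```bash
cat > kin.py <<'E'
import numpy as np
from scipy.optimize import least_squares
from scipy.spatial.transform import Rotation as Rn
# x: a1,h,L2,L3,Lt,dy,s4,s6 signs fixed
def fk(q,x,s4=1,s6=1):
    a1,h,L2,L3,Lt,dy=x
    Rz=lambda a:Rn.from_euler('z',a); Ry=lambda a:Rn.from_euler('y',a)
    R1=Rz(q[0]); R2=R1*Ry(q[1]); R3=R2*Ry(q[2]); R4=R3*Rz(s4*q[3]); R5=R4*Ry(q[4]); R6=R5*Rz(s6*q[5]+np.pi/2)
    p=R1.apply([a1,dy,h])+R2.apply([0,0,L2])+R3.apply([0,0,L3])+R6.apply([0,0,Lt])
    return p,R6
def data():
    return [eval(l) for l in open('log.txt')]
E
python3 - <<'E'
from kin import *
D=data()
for s6 in(1,-1):
    q,p,e=D[0]; _,R=fk(q,[0,.4,.4,.4,.2,.037],1,s6); print(s6,(R.inv()*Rn.from_euler('xyz',e)).as_rotvec())
    q,p,e=D[1]; _,R=fk(q,[0,.4,.4,.4,.2,.037],1,s6); print(s6,(R.inv()*Rn.from_euler('xyz',e)).as_rotvec())
f=lambda x:np.ravel([fk(q,[x[0],x[1],x[2],x[3],.25,x[4]])[0]-p for q,p,e in D])
r=least_squares(f,[0,.4,.4,.4,.037]); print(r.x,abs(r.fun).max(),len(D))
E
```

```text
1 [ 6.23622528e-16  2.07926895e-16 -1.49496255e-21]
1 [-5.11743425e-17  2.35922393e-16  1.10375169e-16]
-1 [ 6.36550545e-16  1.66093344e-16 -1.33191468e-01]
-1 [-9.15223833e-17  2.24883570e-16  3.43541529e-01]
[-0.02116823  0.1545538   0.43490476  0.44788906  0.03659305] 0.009376403753855622 9
```

```bash
python3 - <<'E'
from kin import *
D=data()
for i,(q,p,e) in enumerate(D): print(np.round(q,3),np.round(p,4))
def m(x,q):
    p,R=fk(q,[x[0],x[1],x[2],x[3],.25,x[4]]); R3=Rn.from_euler('z',q[0])*Rn.from_euler('y',q[1]+q[2]); return p+R3.apply([x[5],0,0])
f=lambda x:np.ravel([m(x,q)-p for q,p,e in D])
r=least_squares(f,[0,.4,.4,.4,.037,0],method='lm'); print(r.x,np.round(r.fun.reshape(-1,3)*1000,2))
E
```

```text
[-1.293  0.3    1.521  0.     1.321 -0.067] [ 0.1859 -0.5176  0.2054]
[0.372 0.661 1.114 0.    1.373 0.172] [0.6282 0.2848 0.155 ]
[ 3.670e-01  7.110e-01  1.190e+00 -1.000e-03  1.239e+00  1.710e-01] [0.6287 0.2805 0.0885]
[ 0.367  0.77   1.222 -0.     1.149  0.171] [0.6284 0.2807 0.0346]
[ 0.367  0.669  1.149 -0.     1.323  0.171] [0.6282 0.2806 0.1342]
[ 1.030e-01  2.640e-01  1.866e+00 -1.000e-03  1.013e+00  6.000e-03] [0.4619 0.0845 0.0881]
[ 1.030e-01  3.640e-01  1.903e+00 -1.000e-03  8.740e-01  5.000e-03] [0.462  0.0844 0.0286]
[ 1.030e-01  3.690e-01  1.905e+00 -1.000e-03  8.670e-01  4.000e-03] [0.4617 0.0841 0.0256]
[ 1.030e-01  1.230e-01  1.749e+00 -1.000e-03  1.261e+00  4.000e-03] [0.4632 0.0844 0.1996]
[9.01420355e-05 2.00712960e-01 4.24063797e-01 4.47496711e-01
 3.65930499e-02 4.09340040e-02] [[ 0.   -0.04 -0.01]
 [ 0.11  0.02  0.01]
 [-0.05 -0.01  0.01]
 [-0.03 -0.02  0.02]
 [-0.02 -0.01  0.01]
 [ 0.05  0.01 -0.01]
 [ 0.01  0.01 -0.  ]
 [ 0.    0.01 -0.  ]
 [-0.1  -0.   -0.02]]
```

```bash
cat >> kin.py <<'E'
LO=np.array([-3.03,-.79,.23,-1.04,0,-2.55]);HI=np.array([3.03,2.21,2.52,4.18,3.07,2.55])
LT=.27
def F(q,Lt=None):
    Lt=LT if Lt is None else Lt
    p,R=fk(q,[0,Lt-.0493,.42406,.4475,Lt,.03659]); R3=Rn.from_euler('z',q[0])*Rn.from_euler('y',q[1]+q[2])
    return p+R3.apply([.04093,0,0]),R
def ik(pos,R,q0,Lt=None):
    def f(q):
        p,r=F(q,Lt); return np.r_[(p-pos)*10,(r.inv()*R).as_rotvec()]
    best=None
    rng=np.random.default_rng(0)
    for k in range(12):
        s=np.clip(np.asarray(q0)+(0 if k==0 else rng.normal(0,.5,6)),LO+.01,HI-.01)
        r=least_squares(f,s,bounds=(LO,HI))
        if best is None or r.cost<best.cost-1e-9: best=r
        if best.cost<1e-10: break
    return best.x,np.sqrt(2*best.cost)
E
cat > plan.py <<'E'
from kin import *
def down(yaw,tilt=0): return Rn.from_euler('xyz',[np.pi,0,np.radians(yaw)])*Rn.from_rotvec([0,np.radians(tilt),0])
E
python3 - <<'E'
from plan import *
q0=data()[-1][0]
np.set_printoptions(precision=2,suppress=True)
for Lt in(.22,.3):
  print("Lt",Lt)
  for n,pos,R in [("g1",[.461,.094,.0096],down(95.6,-45)),("g1 back",[.455,.165,.08],down(95.6,-45)),
    ("s1",[.466,-.092+.0,.09],down(84.2,45)),("s1 up",[.466,-.092,.25],down(84.2,45)),
    ("s2 45",[.466,-.10,.1],down(84.2,-45)),("s2 35",[.466,-.10,.1],down(84.2,-35)),("s2 35up",[.466,-.10,.28],down(84.2,-35)),
    ("lay y 45",[.5,.1,.01],down(90,45)),("lay y 55",[.5,.1,.01],down(90,55)),("lay x",[.55,.1,.01],down(0,45)),("lay x55",[.55,.1,.01],down(0,55)),("lay 45",[.52,.1,.01],down(45,55)),("lay -y body +y",[.5,.1,.01],down(-90,55))]:
    q,e=ik(pos,R,q0,Lt); print(n,q,"err %.4f"%e, "d",R.apply([0,0,1]))
E
```

```text
Lt 0.22
g1 [ 0.44  0.59  1.81 -0.8   1.2   0.82] err 0.0000 d [ 0.07 -0.7  -0.71]
g1 back [ 0.56  0.52  1.7  -0.7   1.39  0.76] err 0.0000 d [ 0.07 -0.7  -0.71]
s1 [-0.57  0.45  1.78  0.7   1.39 -0.77] err 0.0000 d [ 0.07  0.7  -0.71]
s1 up [-0.57  0.24  1.65  0.68  1.66 -0.55] err 0.0000 d [ 0.07  0.7  -0.71]
s2 45 [ 0.04  0.38  1.86 -0.85  1.2   0.58] err 0.0000 d [-0.07 -0.7  -0.71]
s2 35 [-0.02  0.33  1.86 -0.69  1.12  0.44] err 0.0000 d [-0.06 -0.57 -0.82]
s2 35up [-0.02  0.11  1.66 -0.61  1.45  0.18] err 0.0000 d [-0.06 -0.57 -0.82]
lay y 45 [-0.18  0.58  1.83  0.88  1.12 -0.75] err 0.0000 d [ 0.    0.71 -0.71]
lay y 55 [-0.23  0.65  1.82  1.    1.24 -0.86] err 0.0000 d [ 0.    0.82 -0.57]
lay x [ 0.16  0.44  2.09  3.74  0.2  -2.05] err 0.0000 d [ 0.71 -0.   -0.71]
lay x55 [ 0.17  0.48  2.14  3.46  0.46 -1.76] err 0.0000 d [ 0.82 -0.   -0.57]
lay 45 [-0.16  0.5   2.12  1.76  0.74 -0.92] err 0.0000 d [ 0.58  0.58 -0.57]
lay -y body +y [ 0.45  0.74  1.62 -0.85  1.41 -2.27] err 0.0000 d [-0.   -0.82 -0.57]
Lt 0.3
g1 [ 0.54  0.68  1.73 -0.74  1.24  0.88] err 0.0000 d [ 0.07 -0.7  -
[... 248 characters left out ...]
  0.45  1.83 -0.81  1.24  0.68] err 0.0000 d [-0.07 -0.7  -0.71]
s2 35 [ 0.07  0.37  1.84 -0.67  1.15  0.52] err 0.0000 d [-0.06 -0.57 -0.82]
s2 35up [ 0.07  0.15  1.66 -0.6   1.47  0.28] err 0.0000 d [-0.06 -0.57 -0.82]
lay y 45 [-0.29  0.64  1.8   0.84  1.15 -0.83] err 0.0000 d [ 0.    0.71 -0.71]
lay y 55 [-0.35  0.74  1.76  0.93  1.28 -0.94] err 0.0000 d [ 0.    0.82 -0.57]
lay x [ 0.18  0.43  2.22  3.57  0.31 -1.85] err 0.0000 d [ 0.71 -0.   -0.71]
lay x55 [ 0.2   0.52  2.29  3.42  0.64 -1.68] err 0.0000 d [ 0.82 -0.   -0.57]
lay 45 [-0.31  0.55  2.21  1.75  0.83 -1.1 ] err 0.0000 d [ 0.58  0.58 -0.57]
lay -y body +y [ 0.54  0.86  1.5  -0.78  1.46 -2.22] err 0.0000 d [-0.   -0.82 -0.57]
```

All the tilted poses are within the joint ranges. Moving to the 45° pre-grasp, with the body on the +y side.

```bash
python3 - <<'E'
from h import *
L=np.array([np.cos(np.radians(95.6)),np.sin(np.radians(95.6)),0]); R=down(95.6,-45); d=R.apply([0,0,1]); print(d)
C=np.array([.4617,.0841,.0195])
g=C+.020*L+.0135*d; print(g, g-.1*d)
row(g-.1*d,R); row(g,R); row(g,R,g-.1*d,R)
E
```

```text
[ 0.06900153 -0.70373204 -0.70710678]
[0.46067986 0.09450417 0.00995406] [0.45377971 0.16487737 0.08066474]
row [0.0811, 0.0001, 0.1146, 0.0009, -0.4995, 0.0004] | dist mm 140  deg 45.0
row [0.0104, -0.0001, 0.1854, 0.0009, -0.4995, 0.0004] | dist mm 186  deg 45.0
row [-0.0, -0.0, 0.1, 0.0, 0.0, 0.0] | dist mm 100  deg 0.0
```

```bash
python3 -m jog '[[0.08,0,0,0,-0.2,0,1],[0.08,0,0,0,-0.4,0,1],[0.08,0,0.03,0,-0.5,0,1],[0.081,0,0.08,0,-0.5,0,1],[0.081,0,0.115,0,-0.5,0,1],[0.081,0,0.115,0,-0.5,0,1],[0.081,0,0.115,0,-0.5,0,1],[0.081,0,0.115,0,-0.5,0,1]]' 60; python3 - <<'E'
from h import *
st()
L=np.array([np.cos(np.radians(95.6)),np.sin(np.radians(95.6)),0]); R=down(95.6,-45); d=R.apply([0,0,1])
g=np.array([.4617,.0841,.0195])+.020*L+.0135*d
row(g,R)
from kin import *
q,p,e=data()[-1]
r=least_squares(lambda x:F(q,x[0])[0]-p,[.25]); print(r.x,r.fun, (F(q)[1].inv()*Rn.from_euler('xyz',e)).magnitude())
t=camera("scene")
cv2.imwrite("pics/b1.png",cv2.resize(t["image"][100:300,150:430,::-1],None,fx=2.8,fy=2.8,interpolation=cv2.INTER_CUBIC))
E
```

```text
time_s: 9.25
ee_pos: [0.4536, 0.1648, 0.0797]
eef_rot: [-3.142, 0.784, 1.67]
force: [-0.3, -0.2, 0.1]
grip_width: 0.094
t 9.25 pos [0.4536 0.1648 0.0797] q [ 0.62   0.575  1.653 -0.669  1.416  0.802] F [-0.3 -0.2  0.1] M [ 0.27 -0.11  0.02] w 0.0940
row [-0.0007, 0.0001, 0.0992, 0.0007, -0.0007, 0.0007] | dist mm 99  deg 0.1
[0.27057081] [-7.56177354e-05 -1.79015482e-05 -2.49652227e-05] 1.1443916996305594e-16
```

View pics/b1.png

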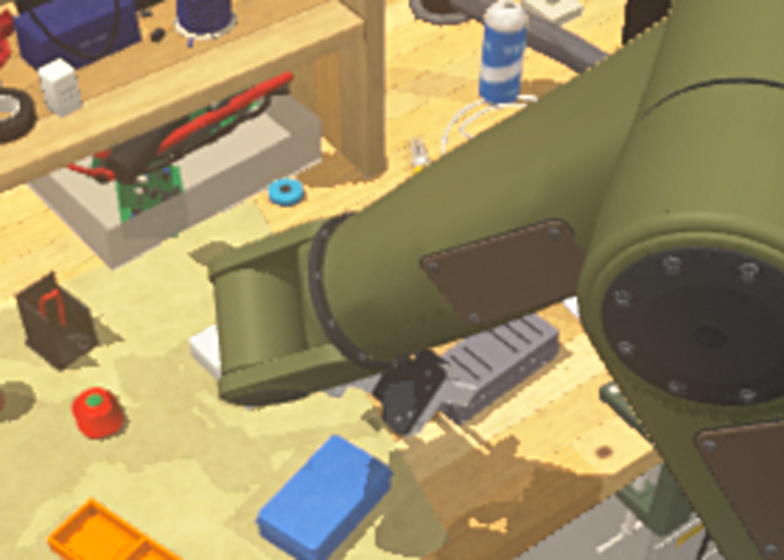

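The kinematic model is exact (tool length 0.2706). Moving in along the tool axis.

```bash
sed -i 's/^LT=.*/LT=.2706/' kin.py; python3 -m jog '[[-0.0007,0,0.04,0,0,0,1],[-0.0007,0,0.075,0,0,0,1],[-0.0007,0,0.09,0,0,0,1],[-0.0007,0,0.097,0,0,0,1],[-0.0007,0,0.099,0,0,0,1],[-0.0007,0,0.099,0,0,0,1]]'; python3 - <<'E'
from h import *
st()
t=camera("scene")
cv2.imwrite("pics/b2.png",cv2.resize(t["image"][150:300,220:430,::-1],None,fx=3.7,fy=3.7,interpolation=cv2.INTER_CUBIC))
E
```

```text
time_s: 9.9
ee_pos: [0.4615, 0.0952, 0.0118]
eef_rot: [3.137, 0.783, 1.666]
force: [0.2, 0.1, -0.3]
grip_width: 0.0942
t 9.90 pos [0.4615 0.0952 0.0118] q [ 0.503  0.639  1.762 -0.761  1.227  0.855] F [ 0.2  0.1 -0.3] M [ 0.27 -0.09  0.07] w 0.0942
```

View pics/b2.png

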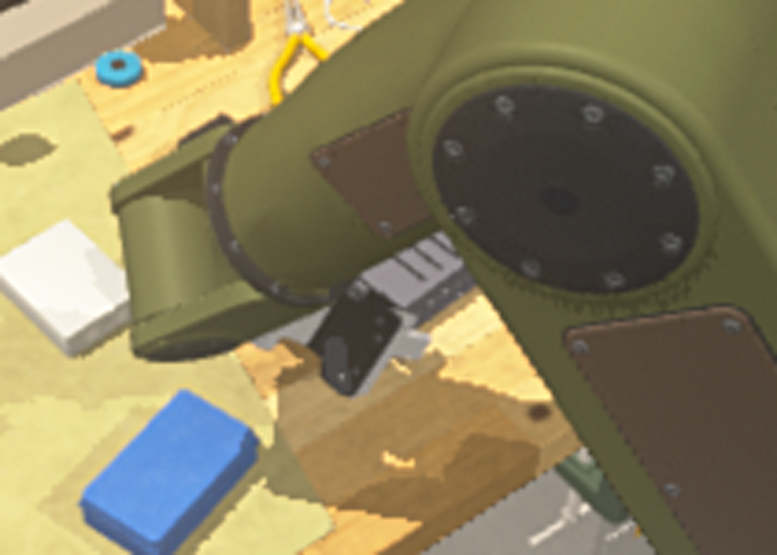

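```bash
python3 - <<'E'
from h import *
L=np.array([np.cos(np.radians(95.6)),np.sin(np.radians(95.6)),0]); R=down(95.6,-45); d=R.apply([0,0,1])
g=np.array([.4617,.0841,.0195])+.020*L+.0135*d
row(g,R)
E
```

```text
row [0.0007, -0.0009, 0.0019, 0.002, -0.0017, -0.0009] | dist mm 2  deg 0.3
```

```bash
python3 -m jog '[[0.0007,-0.0009,0.0019,0.002,-0.0017,-0.001,1],[0.0007,-0.0009,0.0019,0.002,-0.0017,-0.001,1],[0.0007,-0.0009,0.0019,0.002,-0.0017,-0.001,-1],[0.0007,-0.0009,0.0019,0.002,-0.0017,-0.001,-1],[0.0007,-0.0009,0.0019,0.002,-0.0017,-0.001,-1],[0.0007,-0.0009,0.0019,0.002,-0.0017,-0.001,-1],[0.0007,-0.0009,0.0019,0.002,-0.0017,-0.001,-1]]' 60; python3 - <<'E'
from h import *
st(); p,r,o=cur(); row(p+[0,0,.12],r)
E
```

```text
time_s: 10.65
ee_pos: [0.4606, 0.0944, 0.0099]
eef_rot: [-3.141, 0.786, 1.669]
force: [3.5, -0.3, 1.4]
grip_width: 0.0575
t 10.65 pos [0.4606 0.0944 0.0099] q [ 0.503  0.644  1.762 -0.762  1.227  0.856] F [ 3.5 -0.3  1.4] M [ 0.23 -0.55  0.49] w 0.0575
row [-0.0849, -0.0, -0.0848, 0.0, 0.0, 0.0] | dist mm 120  deg 0.0
```

Gripped over the joint. Lifting gently.

```bash
python3 -m jog '[[-0.007,0,-0.007,0,0,0,-1],[-0.021,0,-0.021,0,0,0,-1],[-0.042,0,-0.042,0,0,0,-1],[-0.07,0,-0.07,0,0,0,-1],[-0.1,0,-0.1,0,0,0,-1],[-0.127,0,-0.127,0,0,0,-1],[-0.141,0,-0.141,0,0,0,-1],[-0.141,0,-0.141,0,0,0,-1],[-0.141,0,-0.141,0,0,0,-1]]'; python3 - <<'E'
from h import *
st()
for n in("top","scene"):
    t=camera(n); cv2.imwrite(f"pics/b3{n}.png",t["image"][:,:,::-1])
E
```

```text
time_s: 11.55
ee_pos: [0.4602, 0.0944, 0.2085]
eef_rot: [-3.14, 0.785, 1.669]
force: [0.1, 0.2, -5.1]
grip_width: 0.0577
t 11.55 pos [0.4602 0.0944 0.2085] q [ 0.503  0.323  1.678 -0.707  1.53   0.58 ] F [ 0.1  0.2 -5.1] M [ 0.98  0.03 -0.01] w 0.0577
```

View pics/b3scene.png

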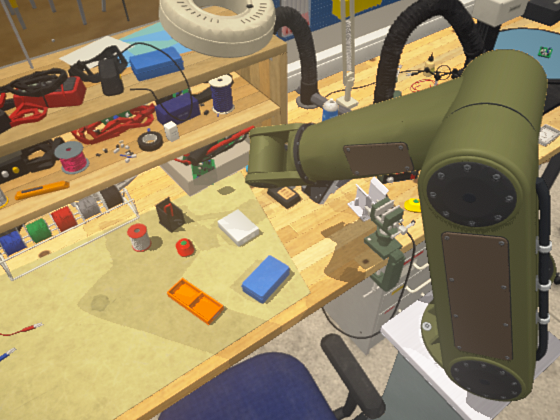

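View pics/b3top.png

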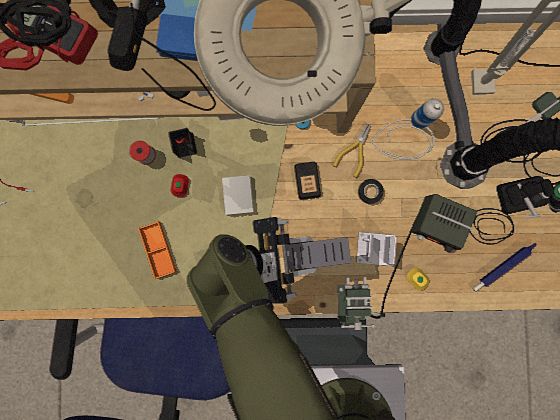

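Both trays left the worktop together: the force is about -5 N and their spot is empty. I'll compute the pose over the stand.

```bash
python3 - <<'E'
from h import *
a=np.radians(-5.8);sx=np.array([np.cos(a),np.sin(a),0]);sy=np.array([-np.sin(a),np.cos(a),0]);z=np.array([0,0,1.])
P=np.array([.466,-.092,.078])+.008*sx
T=P+.01045*z+.00955*sy; R=down(84.2,45); print("TCP in stand",T)
row([.4602,.0944,.245],down(95.6,-45)); row(T+[0,.06,.16],R); row(T+[0,0,.14],R)
import sys; from kin import ik
q=cur()[2]["qpos"]
for p,r in((T+[0,.1,.16],down(90,0)),(T+[0,0,.14],R),(T,R)): print(np.round(ik(p,r,q)[0],2),ik(p,r,q)[1])
E
```

```text
TCP in stand [ 0.47492413 -0.08330734  0.08845   ]
row [-0.0262, 0.0, -0.0264, -0.0013, 0.0005, 0.0012] | dist mm 37  deg 0.2
row [-0.1124, 0.0032, 0.0551, -0.0019, 0.9971, 0.1405] | dist mm 125  deg 90.6
row [-0.1405, -0.0026, 0.1115, -0.0019, 0.9971, 0.1405] | dist mm 179  deg 90.6
[-0.04  0.1   1.66  0.    1.38 -0.04] 8.111513250976022e-10
[-0.61  0.31  1.64  0.67  1.63 -0.62] 2.059344006605184e-15
[-0.61  0.51  1.74  0.68  1.4  -0.81] 9.781449617710639e-10
```

```bash
python3 -m jog '[[-0.026,0,-0.026,0,0,0,-1],[-0.04,0,-0.02,0,0.08,0.01,-1],[-0.05,0,-0.01,0,0.16,0.02,-1],[-0.06,0,0,0,0.24,0.03,-1],[-0.07,0,0.01,0,0.32,0.045,-1],[-0.08,0,0.02,0,0.4,0.056,-1],[-0.09,0,0.03,0,0.48,0.067,-1],[-0.1,0,0.04,0,0.56,0.079,-1],[-0.11,0,0.05,0,0.64,0.09,-1],[-0.112,0.003,0.055,0,0.72,0.1,-1],[-0.112,0.003,0.055,0,0.8,0.113,-1],[-0.112,0.003,0.055,0,0.88,0.124,-1],[-0.112,0.003,0.055,0,0.96,0.135,-1],[-0.112,0.003,0.055,-0.002,0.997,0.1405,-1],[-0.112,0.003,0.055,-0.002,0.997,0.1405,-1],[-0.1405,-0.0026,0.1115,-0.002,0.997,0.1405,-1],[-0.1405,-0.0026,0.1115,-0.002,0.997,0.1405,-1],[-0.1405,-0.0026,0.1115,-0.002,0.997,0.1405,-1],[-0.1405,-0.0026,0.1115,-0.002,0.997,0.1405,-1]]'; python3 - <<'E'
from h import *
st()
for n in("top","scene"):
    t=camera(n); cv2.imwrite(f"pics/b4{n}.png",t["image"][:,:,::-1])
    x,y=(320,180) if n=="top" else (320,110)
    cv2.imwrite(f"pics/b4{n}z.png",cv2.resize(t["image"][y:y+120,x:x+120,::-1],None,fx=5,fy=5,interpolation=cv2.INTER_CUBIC))
E
```

```text
time_s: 13.55
ee_pos: [0.4749, -0.0828, 0.2283]
eef_rot: [-3.141, -0.784, 1.469]
force: [-0.0, 1.1, -3.4]
grip_width: 0.0577
t 13.55 pos [ 0.4749 -0.0828  0.2283] q [-0.609  0.312  1.642  0.666  1.625 -0.623] F [-0.   1.1 -3.4] M [-0.89  0.04 -0.  ] w 0.0577
```

View pics/b4topz.png

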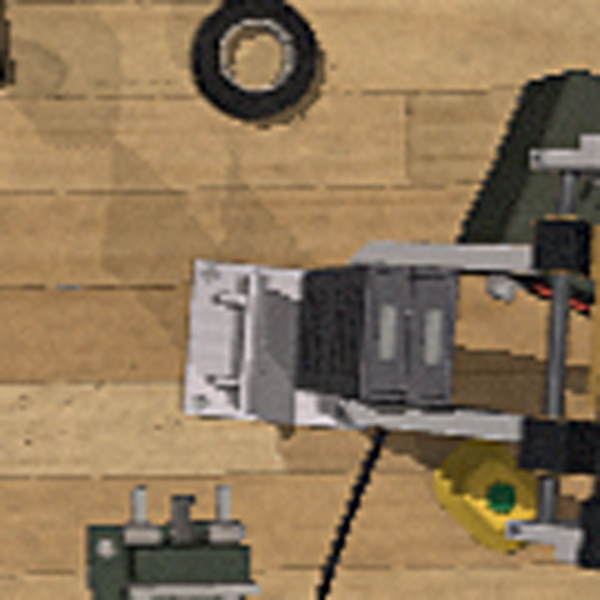

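View pics/b4scenez.png

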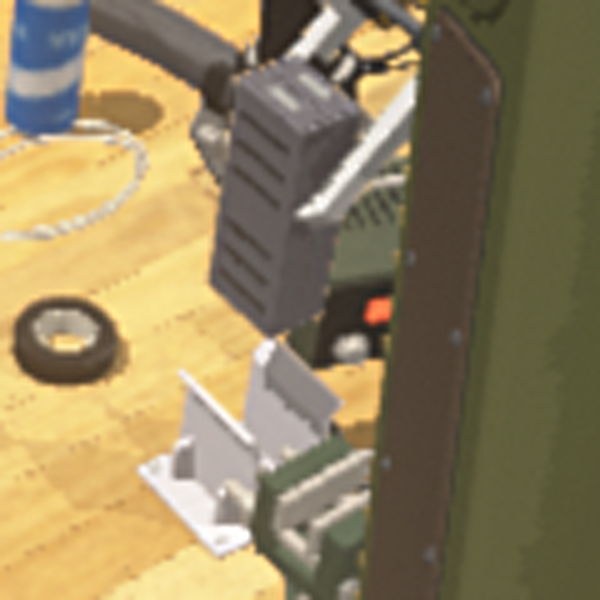

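```bash
python3 - <<'E'
from h import *
np.set_printoptions(precision=4,suppress=True)
t=camera("top");s=camera("scene")
T=lambda a:(320+a[0]/5-.5,180+a[1]/5-.5); S=lambda a:(320+a[0]/5-.5,110+a[1]/5-.5)
a=np.radians(-5.8);sx=np.array([np.cos(a),np.sin(a)]);sy=np.array([-np.sin(a),np.cos(a)]);P=np.array([.466,-.092])+.008*sx
def loc(n,p): q=(p[:2]-P)*1000; print(n,p,"x %.1f y %.1f"%(q@sx,q@sy))
zt=.2283-.01045+.072; zb=zt-.144
for n,u in(("t +x+y",(372,266)),("t +x-y",(459,272)),("t -x-y",(449,405)),("t -x+y",(361,402))): loc(n,onz(t,T(u),zt))
for n,u in(("b +x+y",(304,268)),("b -x+y",(298,398))): loc(n,onz(t,T(u),zb))
for n,u in(("s t+x+y",(238,88)),("s t -x+y",(300,137)),("s t -x-y",(363,105)),("s t+x-y",(302,52))): loc(n,onz(s,S(u),zt))
for n,u in(("s b+x+y",(211,283)),("s b -x+y",(270,335)),("s b -x-y",(327,298))): loc(n,onz(s,S(u),zb))
E
```

```text
t +x+y [ 0.5042 -0.0756  0.2898] x 28.4 y 20.2
t +x-y [ 0.501  -0.1125  0.2898] x 28.9 y -16.9
t -x-y [ 0.4447 -0.1063  0.2898] x -27.7 y -16.4
t -x+y [ 0.4467 -0.069   0.2898] x -29.5 y 20.9
b +x+y [ 0.506  -0.076   0.1459] x 30.2 y 20.0
b -x+y [ 0.4433 -0.0711  0.1459] x -32.7 y 18.5
s t+x+y [ 0.4963 -0.0672  0.2898] x 19.7 y 27.8
s t -x+y [ 0.4469 -0.0642  0.2898] x -29.8 y 25.7
s t -x-y [ 0.4471 -0.109   0.2898] x -25.1 y -18.8
s t+x-y [ 0.4995 -0.116   0.2899] x 27.8 y -20.5
s b+x+y [ 0.5028 -0.0758  0.1459] x 27.0 y 19.8
s b -x+y [ 0.4508 -0.0725  0.1459] x -25.1 y 17.9
s b -x-y [ 0.4545 -0.1197  0.1459] x -16.7 y -28.8
```

The pair hangs vertical and centred on the slot to within about 1-2 mm. Now I lower it.

```bash
python3 - <<'E'
from h import *
T=np.array([.4749,-.0835,.0885]);R=down(84.2,45)
for h in (.08,.06,.04,.02,.003): row(T+[0,0,h],R)
E
```

```text
row [-0.0433, 0.0, 0.042, -0.0003, 0.0005, 0.0008] | dist mm 60  deg 0.1
row [-0.0574, -0.0, 0.0562, -0.0003, 0.0005, 0.0008] | dist mm 80  deg 0.1
row [-0.0716, -0.0, 0.0703, -0.0003, 0.0005, 0.0008] | dist mm 100  deg 0.1
row [-0.0857, -0.0, 0.0845, -0.0003, 0.0005, 0.0008] | dist mm 120  deg 0.1
row [-0.0977, -0.0, 0.0965, -0.0003, 0.0005, 0.0008] | dist mm 137  deg 0.1
```

```bash
python3 -m jog '[[-0.0225,0,0.021,0,0,0,-1],[-0.0433,0,0.042,0,0,0,-1],[-0.0504,0,0.0491,0,0,0,-1],[-0.0574,0,0.0562,0,0,0,-1],[-0.0574,0,0.0562,0,0,0,-1]]'; python3 - <<'E'
from h import *
st()
for n in("top","scene"):
    t=camera(n); 
    x,y=(320,180) if n=="top" else (320,110)
    cv2.imwrite(f"pics/b5{n}z.png",cv2.resize(t["image"][y:y+120,x:x+120,::-1],None,fx=5,fy=5,interpolation=cv2.INTER_CUBIC))
T=np.array([.4749,-.0835,.0885]);R=down(84.2,45)
for h in (.03,.003): row(T+[0,0,h],R)
E
```

```text
time_s: 14.25
ee_pos: [0.475, -0.0833, 0.1484]
eef_rot: [3.141, -0.785, 1.471]
force: [0.2, -0.5, -4.6]
grip_width: 0.0575
t 14.25 pos [ 0.475  -0.0833  0.1484] q [-0.609  0.415  1.709  0.667  1.493 -0.73 ] F [ 0.2 -0.5 -4.6] M [-0.91  0.02 -0.05] w 0.0575
row [-0.0218, -0.0005, 0.0219, 0.0002, 0.0008, 0.0014] | dist mm 31  deg 0.1
row [-0.0409, -0.0005, 0.041, 0.0002, 0.0008, 0.0014] | dist mm 58  deg 0.1
```

View pics/b5scenez.png

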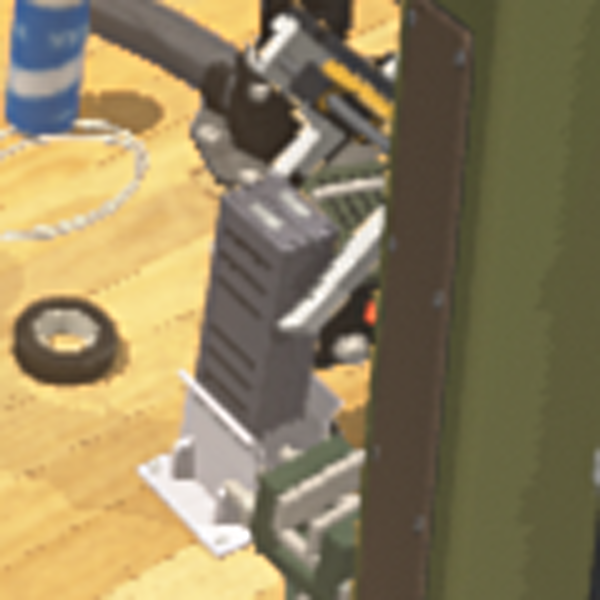

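View pics/b5topz.png

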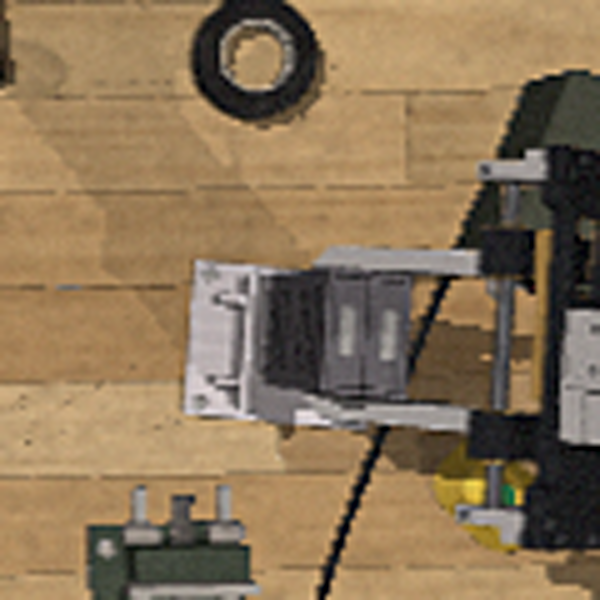

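```bash
python3 -m jog '[[-0.007,0,0.007,0,0,0,-1],[-0.0145,0,0.0145,0,0,0,-1],[-0.0218,0,0.0219,0,0.001,0.001,-1],[-0.029,0,0.029,0,0.001,0.001,-1],[-0.0365,0,0.0365,0,0.001,0.001,-1],[-0.041,0,0.041,0,0.001,0.001,-1],[-0.041,0,0.041,0,0.001,0.001,-1]]'; python3 - <<'E'
from h import *
st()
T=np.array([.4749,-.0835,.0885]);R=down(84.2,45)
for h in (.0,-.002): row(T+[0,0,h],R)
E
```

```text
time_s: 15.05
ee_pos: [0.4752, -0.0835, 0.0907]
eef_rot: [-3.141, -0.786, 1.469]
force: [0.0, -0.1, -4.4]
grip_width: 0.0572
t 15.05 pos [ 0.4752 -0.0835  0.0907] q [-0.61   0.506  1.736  0.678  1.401 -0.804] F [ 0.  -0.1 -4.4] M [-0.9  -0.02  0.02] w 0.0572
row [-0.0016, -0.0003, 0.0015, -0.0003, -0.0007, -0.0002] | dist mm 2  deg 0.1
row [-0.003, -0.0003, 0.0029, -0.0003, -0.0007, -0.0002] | dist mm 4  deg 0.1
```

```bash
python3 -m jog '[[-0.0008,0,0.0008,0,0,0,-1],[-0.0016,0,0.0016,0,0,0,-1],[-0.0016,0,0.0016,0,0,0,-1]]'; python3 -m jog '[[-0.001,0,0.001,0,0,0,-1],[-0.001,0,0.001,0,0,0,-1]]'
```

```text
time_s: 15.35
ee_pos: [0.4754, -0.0836, 0.0897]
eef_rot: [3.141, -0.787, 1.471]
force: [-4.3, -1.6, 7.3]
grip_width: 0.0581
time_s: 15.55
ee_pos: [0.4754, -0.0837, 0.0896]
eef_rot: [3.14, -0.788, 1.473]
force: [-6.4, -1.8, 10.1]
grip_width: 0.0577
```

It is standing on the base plate (contact at z 0.0897, expected 0.0885). I release and back out along the tool axis.

```bash
python3 -m jog '[[0,0,0,0,0,0,0.35],[0,0,0,0,0,0,0.6],[0,0,0,0,0,0,1],[0,0,0,0,0,0,1],[0,0,-0.03,0,0,0,1],[0,0,-0.07,0,0,0,1],[0,0,-0.12,0,0,0,1],[0,0,-0.16,0,0,0,1],[0,0,-0.16,0,0,0,1]]'; python3 - <<'E'
from h import *
st()
for n in("top","scene"):
    t=camera(n); 
    x,y=(320,180) if n=="top" else (320,110)
    cv2.imwrite(f"pics/b6{n}z.png",cv2.resize(t["image"][y:y+120,x:x+120,::-1],None,fx=5,fy=5,interpolation=cv2.INTER_CUBIC))
E
```

```text
time_s: 16.45
ee_pos: [0.4645, -0.1998, 0.2055]
eef_rot: [3.133, -0.784, 1.475]
force: [0.7, -0.6, -0.3]
grip_width: 0.094
t 16.45 pos [ 0.4645 -0.1998  0.2055] q [-0.783  0.462  1.489  0.592  1.718 -0.756] F [ 0.7 -0.6 -0.3] M [-0.32 -0.06 -0.03] w 0.0940
```

View pics/b6scenez.png

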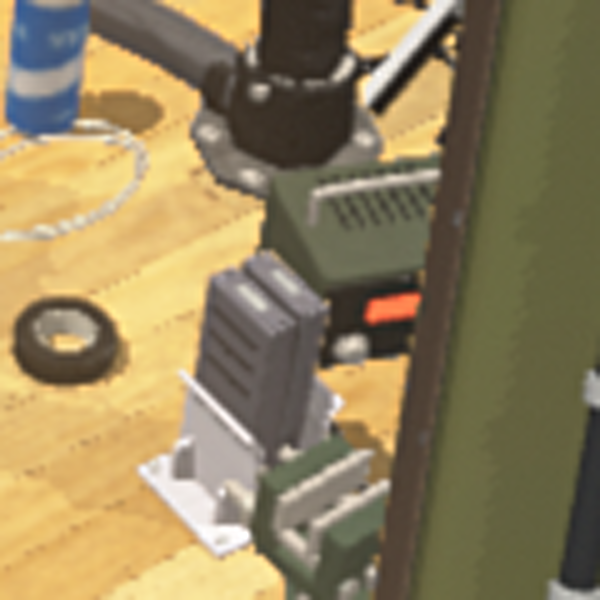

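View pics/b6topz.png

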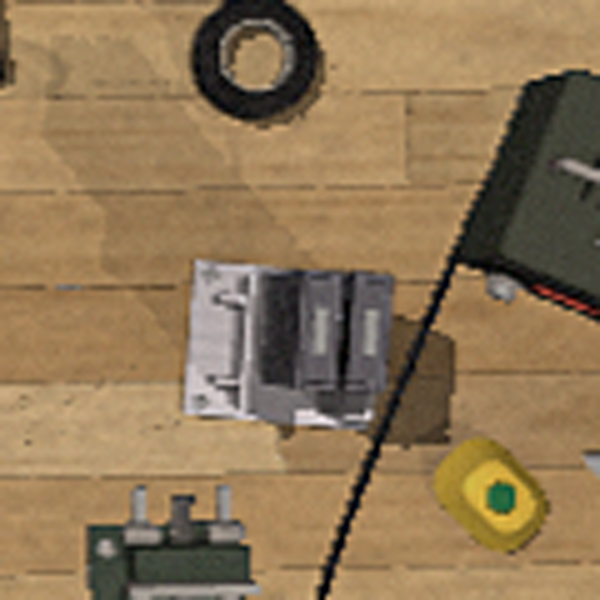

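The pair stands in the stand, splayed by about 5 mm at the top: tray tops at crop x 300-342 and 352-392. Gravity should close that gap when the pair is laid flat. Next I regrip high up, with the body on the +y side and a 35° tilt so it clears the vice.

```bash
python3 - <<'E'
from h import *; from kin import ik
np.set_printoptions(precision=4,suppress=True)
t=camera("top")
T=lambda a:(320+a[0]/5-.5,180+a[1]/5-.5)
p=onz(t,np.array([T((305,269)),T((392,277)),T((387,400)),T((297,393))]),.15); print(p,p.mean(0))
R=down(84.2,-35); d=R.apply([0,0,1]); G=np.array([.474,-.0925,.108]); g=G+.014*d; pre=g-.12*d
print(d,g,pre)
row([.4645,-.18,.27],down(84.2,45))
row([.47,-.12,.30],down(84.2,0)); row(pre+[0,0,.06],R); row(pre,R)
q=cur()[2]["qpos"]
for a,b in((pre,R),(g,R),(g+[0,0,.2],R)): print(np.round(ik(a,b,q)[0],2),ik(a,b,q)[1])
E
```

```text
[[ 0.5055 -0.0756  0.15  ]
 [ 0.5008 -0.1175  0.15  ]
 [ 0.4417 -0.1131  0.15  ]
 [ 0.4459 -0.0699  0.15  ]] [ 0.4735 -0.094   0.15  ]
[-0.058  -0.5706 -0.8192] [ 0.4732 -0.1005  0.0965] [ 0.4801 -0.032   0.1948]
row [0.0597, -0.0008, -0.037, -0.0005, -0.0023, 0.0009] | dist mm 70  deg 0.2
row [0.1235, -0.0013, -0.0154, -0.0001, -0.5023, 0.001] | dist mm 124  deg 45.2
row [0.1538, 0.0, 0.0793, 0.0002, -0.8912, 0.0011] | dist mm 173  deg 80.2
row [0.1112, 0.0, 0.1216, 0.0002, -0.8912, 0.0011] | dist mm 165  deg 80.2
[ 0.17  0.27  1.7  -0.6   1.39  0.45] 3.1715572846634543e-13
[ 0.04  0.37  1.83 -0.68  1.13  0.49] 2.2315409452390005e-09
[ 0.04  0.14  1.62 -0.61  1.5   0.22] 1.3048928993261727e-14
```

```bash
python3 -m jog '[[0.035,0,-0.025,0,0,0,1],[0.06,0,-0.037,0,-0.06,0,1],[0.08,0,-0.037,0,-0.15,0,1],[0.1,0,-0.03,0,-0.24,0,1],[0.11,0,-0.025,0,-0.33,0,1],[0.12,0,-0.015,0,-0.42,0,1],[0.125,0,-0.01,0,-0.5,0,1],[0.135,0,0.01,0,-0.59,0,1],[0.14,0,0.03,0,-0.68,0,1],[0.145,0,0.05,0,-0.77,0,1],[0.15,0,0.07,0,-0.86,0,1],[0.154,0,0.079,0,-0.891,0.001,1],[0.154,0,0.079,0,-0.891,0.001,1],[0.111,0,0.122,0,-0.891,0.001,1],[0.111,0,0.122,0,-0.891,0.001,1],[0.111,0,0.122,0,-0.891,0.001,1]]'; python3 - <<'E'
from h import *
st()
for n in("top","scene"):
    t=camera(n); cv2.imwrite(f"pics/c1{n}.png",t["image"][:,:,::-1])
R=down(84.2,-35); d=R.apply([0,0,1]); G=np.array([.474,-.093,.108]); g=G+.014*d; row(g,R)
E
```

```text
time_s: 18.2
ee_pos: [0.4793, -0.0323, 0.1935]
eef_rot: [-3.137, 0.611, 1.472]
force: [0.3, -0.0, 0.5]
grip_width: 0.0941
t 18.20 pos [ 0.4793 -0.0323  0.1935] q [ 0.17   0.273  1.704 -0.596  1.389  0.448] F [ 0.3 -0.   0.5] M [ 0.27 -0.11  0.04] w 0.0941
row [0.0002, -0.0005, 0.121, 0.0006, -0.0005, -0.0008] | dist mm 121  deg 0.1
```

View pics/c1top.png

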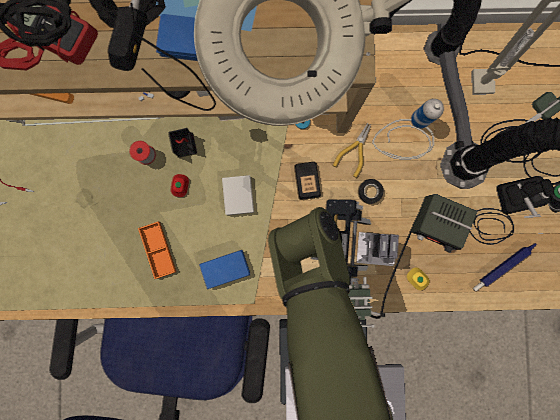

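View pics/c1scene.png

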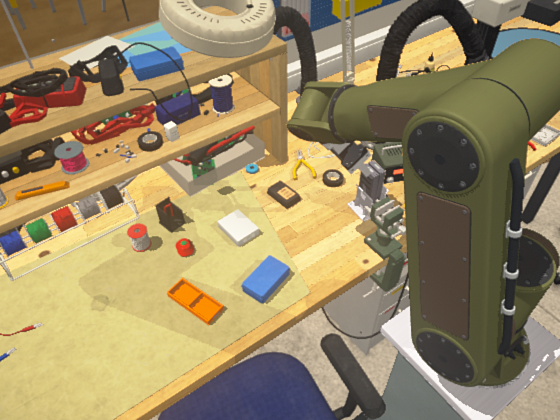

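The approach is aligned. I go in 121 mm along the tool axis and stop short first to check the force.

```bash
python3 -m jog '[[0,0,0.04,0,0,0,1],[0,-0.0005,0.075,0,0,0,1],[0,-0.0005,0.095,0,0,0,1],[0,-0.0005,0.108,0,0,0,1],[0,-0.0005,0.117,0,0,0,1],[0,-0.0005,0.121,0,0,0,1],[0,-0.0005,0.121,0,0,0,1],[0,-0.0005,0.121,0,0,0,1]]'; python3 - <<'E'
from h import *
st()
t=camera("top")
cv2.imwrite("pics/c2.png",cv2.resize(t["image"][180:300,310:430,::-1],None,fx=5,fy=5,interpolation=cv2.INTER_CUBIC))
t=camera("scene")
cv2.imwrite("pics/c2s.png",cv2.resize(t["image"][110:230,300:420,::-1],None,fx=5,fy=5,interpolation=cv2.INTER_CUBIC))
E
```

```text
time_s: 19.1
ee_pos: [0.4736, -0.1009, 0.0974]
eef_rot: [3.138, 0.61, 1.468]
force: [0.4, 0.4, 0.6]
grip_width: 0.0941
t 19.10 pos [ 0.4736 -0.1009  0.0974] q [ 0.034  0.37   1.833 -0.677  1.133  0.494] F [0.4 0.4 0.6] M [ 0.22 -0.07  0.06] w 0.0941
```

View pics/c2.png

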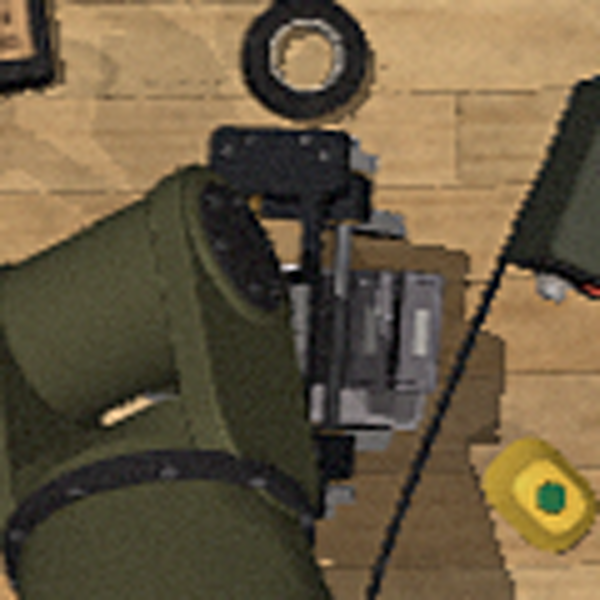

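View pics/c2s.png

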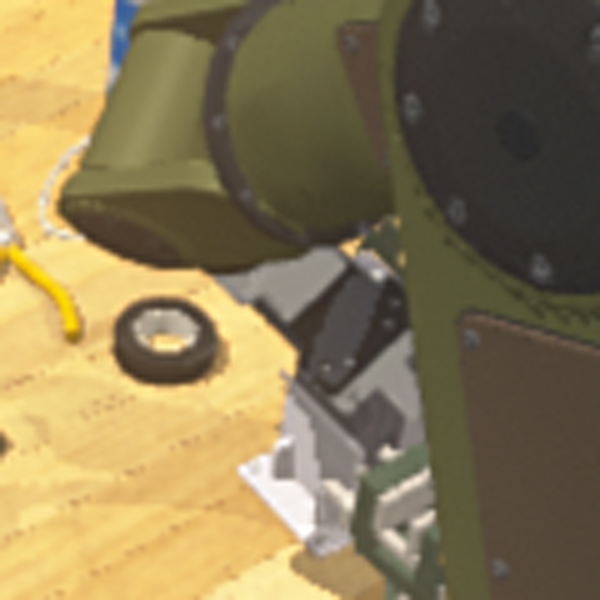

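The fingers straddle the pair with no contact forces. Closing.

```bash
python3 -m jog '[[0,0,0.001,0,0,0,0.5],[0,0,0.001,0,0,0,-1],[0,0,0.001,0,0,0,-1],[0,0,0.001,0,0,0,-1],[0,0,0.001,0,0,0,-1],[0,0,0.001,0,0,0,-1]]' 60; python3 - <<'E'
from h import *
st(); p,r,o=cur(); row(p+[0,0,.1],r); row(p+[0,0,.2],r)
E
```

```text
time_s: 19.8
ee_pos: [0.4735, -0.1014, 0.0964]
eef_rot: [3.139, 0.61, 1.468]
force: [-0.0, -0.1, -0.1]
grip_width: 0.0577
t 19.80 pos [ 0.4735 -0.1014  0.0964] q [ 0.033  0.371  1.834 -0.678  1.131  0.494] F [-0.  -0.1 -0.1] M [ 0.22 -0.2   0.06] w 0.0577
row [-0.0573, 0.0003, -0.082, 0.0, 0.0, 0.0] | dist mm 100  deg 0.0
row [-0.1146, 0.0005, -0.1639, 0.0, 0.0, 0.0] | dist mm 200  deg 0.0
```

```bash
python3 -m jog '[[-0.0057,0,-0.0082,0,0,0,-1],[-0.0172,0,-0.0246,0,0,0,-1],[-0.0287,0,-0.041,0,0,0,-1],[-0.0401,0,-0.0574,0,0,0,-1],[-0.0573,0,-0.082,0,0,0,-1],[-0.0745,0,-0.1066,0,0,0,-1],[-0.0917,0,-0.1312,0,0,0,-1],[-0.1089,0,-0.1557,0,0,0,-1],[-0.1146,0,-0.1639,0,0,0,-1],[-0.1146,0,-0.1639,0,0,0,-1]]'; python3 - <<'E'
from h import *
st()
for n in("top","scene"):
    t=camera(n); x,y=(320,180) if n=="top" else (280,90)
    cv2.imwrite(f"pics/c3{n}.png",cv2.resize(t["image"][y:y+120,x:x+140,::-1],None,fx=5,fy=5,interpolation=cv2.INTER_CUBIC))
E
```

```text
time_s: 20.8
ee_pos: [0.4731, -0.1013, 0.2971]
eef_rot: [3.137, 0.609, 1.467]
force: [-0.5, 0.1, -5.8]
grip_width: 0.0578
t 20.80 pos [ 0.4731 -0.1013  0.2971] q [ 0.033  0.135  1.621 -0.606  1.492  0.218] F [-0.5  0.1 -5.8] M [ 0.71 -0.09  0.04] w 0.0578
```

View pics/c3scene.png

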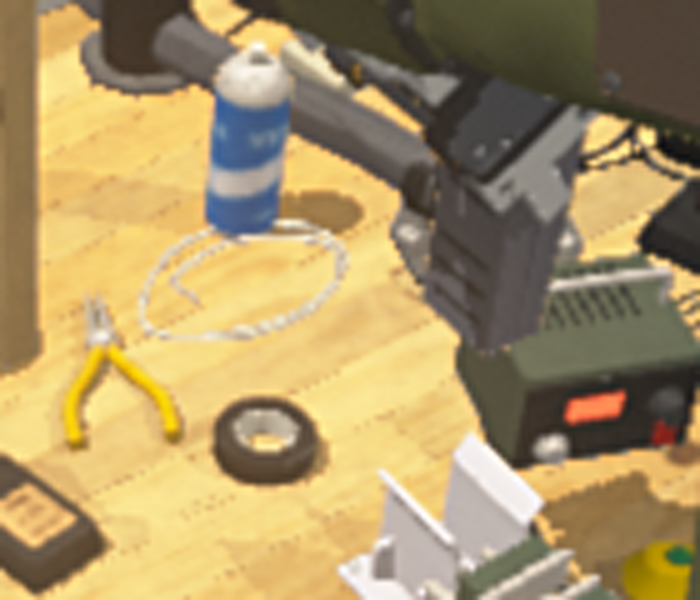

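View pics/c3top.png

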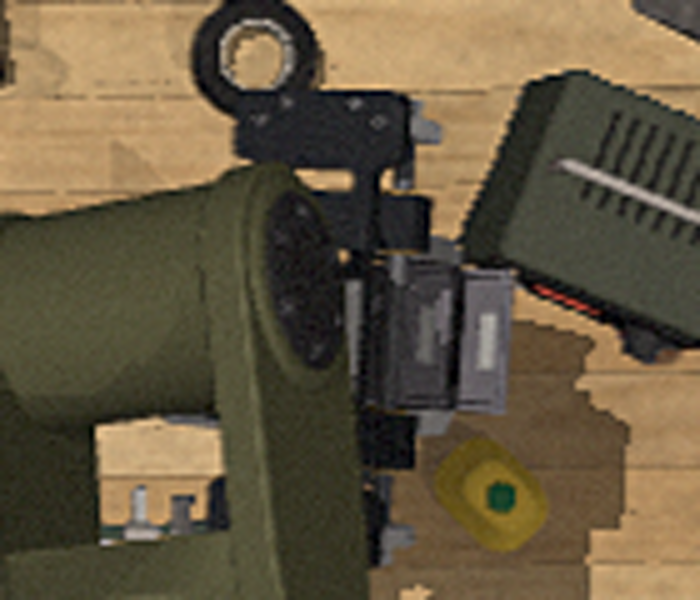

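Both trays came up together. The target lay pose has nearly the same tool direction; it needs a roll of about 180° about the tool axis plus 20° of tilt. That keeps the body over the free +y side. Checking IK along the way.

```bash
python3 - <<'E'
from h import *; from kin import ik,F,LO,HI
np.set_printoptions(precision=3,suppress=True)
p,r,o=cur(); q=o["qpos"]
def lay(C,yaw,tilt=55):
    R=down(yaw,tilt); 
    th=np.radians(yaw); L=-np.array([np.cos(th),np.sin(th),0]) # toward body side
    d=R.apply([0,0,1]); return C+.030*L+.014*d, R, d, L
for yaw in(-80,-85,-90,-95):
    T,R,d,L=lay(np.array([.45,.085,.0195]),yaw); a,e=ik(T,R,q); b,e2=ik(T+[0,0,.2],R,q)
    print(yaw,T,d,L,a,e,b,e2)
# roll path from current
Rt=down(-85,55); rv=(r.inv()*Rt).as_rotvec(); print(rv, np.degrees(np.linalg.norm(rv)))
E
```

```text
-80 [0.447 0.103 0.011] [ 0.142 -0.807 -0.574] [-0.174  0.985 -0.   ] [ 0.597  0.705  1.772 -0.88   1.324 -2.189] 1.133261853968863e-14 [ 0.597  0.353  1.723 -0.844  1.587 -2.495] 3.6608220999618025e-10
-85 [0.448 0.103 0.011] [ 0.071 -0.816 -0.574] [-0.087  0.996 -0.   ] [ 0.579  0.73   1.72  -0.827  1.375 -2.181] 2.210364476728599e-15 [ 0.579  0.39   1.672 -0.809  1.642 -2.465] 2.0669574571663197e-08
-90 [0.45  0.104 0.011] [-0.    -0.819 -0.574] [-0.  1. -0.] [ 0.56   0.754  1.669 -0.778  1.425 -2.17 ] 1.468752576409023e-15 [ 0.56   0.425  1.621 -0.775  1.696 -2.433] 5.0117723204718466e-11
-95 [0.452 0.103 0.011] [-0.071 -0.816 -0.574] [ 0.087  0.996 -0.   ] [ 0.539  0.778  1.62  -0.73   1.474 -2.155] 2.5230314136930608e-09 [ 0.539  0.458  1.572 -0.74   1.748 -2.401] 5.878725923084797e-14
[-0.523  0.2    2.956] 172.34798787962643
```

```bash
python3 - <<'E'
from h import *; from kin import ik,F
np.set_printoptions(precision=3,suppress=True)
p,r,o=cur(); q=o["qpos"]
R1=r*Rn.from_rotvec([0,0,-np.pi/2]); P1=np.array([.465,.0,.29])
a,e=ik(P1,R1,q-np.array([0,0,0,0,0,1.57])); print(a,e); row(P1,R1)
th=np.radians(-95); R=down(-95,55); L=-np.array([np.cos(th),np.sin(th),0]); d=R.apply([0,0,1]); T=np.array([.45,.085,.0195])+.03*L+.014*d; print("T",T)
b,e=ik(T+[0,0,.13],R,a-np.array([0,0,0,0,0,1.])); print(b,e)
row(T+[0,0,.13],R,P1,R1)
E
```

```text
[ 0.238  0.172  1.595 -0.571  1.598 -1.182] 2.3076854356635664e-15
row [0.0848, -0.0178, -0.0532, 0.0, 0.0, -1.0] | dist mm 102  deg 90.0
T [0.452 0.103 0.011]
[ 0.539  0.555  1.612 -0.728  1.646 -2.308] 2.1057685304793527e-15
row [0.0238, 0.1683, 0.0636, 0.18, 0.1704, -0.9953] | dist mm 182  deg 92.3
```

```bash
python3 -m jog '[[0.01,-0.002,-0.006,0,0,-0.08,-1],[0.018,-0.004,-0.011,0,0,-0.16,-1],[0.026,-0.005,-0.016,0,0,-0.24,-1],[0.034,-0.007,-0.021,0,0,-0.32,-1],[0.042,-0.009,-0.026,0,0,-0.4,-1],[0.05,-0.01,-0.031,0,0,-0.48,-1],[0.058,-0.012,-0.036,0,0,-0.56,-1],[0.066,-0.014,-0.041,0,0,-0.64,-1],[0.074,-0.016,-0.046,0,0,-0.72,-1],[0.08,-0.017,-0.05,0,0,-0.8,-1],[0.0848,-0.0178,-0.0532,0,0,-0.88,-1],[0.0848,-0.0178,-0.0532,0,0,-0.96,-1],[0.0848,-0.0178,-0.0532,0,0,-1,-1],[0.0848,-0.0178,-0.0532,0,0,-1,-1],[0.0848,-0.0178,-0.0532,0,0,-1,-1]]'; python3 - <<'E'
from h import *
st()
for n in("top","scene"):
    t=camera(n); cv2.imwrite(f"pics/c4{n}.png",t["image"][:,:,::-1])
R=down(-95,55); th=np.radians(-95); L=-np.array([np.cos(th),np.sin(th),0]); d=R.apply([0,0,1]); T=np.array([.45,.085,.0195])+.03*L+.014*d
row(T+[0,0,.13],R)
E
```

```text
time_s: 22.4
ee_pos: [0.4648, -0.0001, 0.289]
eef_rot: [-2.531, 0.0, 3.039]
force: [-0.5, -0.3, -4.0]
grip_width: 0.0578
t 22.40 pos [ 4.648e-01 -1.000e-04  2.890e-01] q [ 0.238  0.173  1.597 -0.571  1.597 -1.179] F [-0.5 -0.3 -4. ] M [ 0.77 -0.3   0.04] w 0.0578
row [0.0239, 0.1681, 0.063, 0.1803, 0.1698, -0.996] | dist mm 181  deg 92.4
```

View pics/c4top.png

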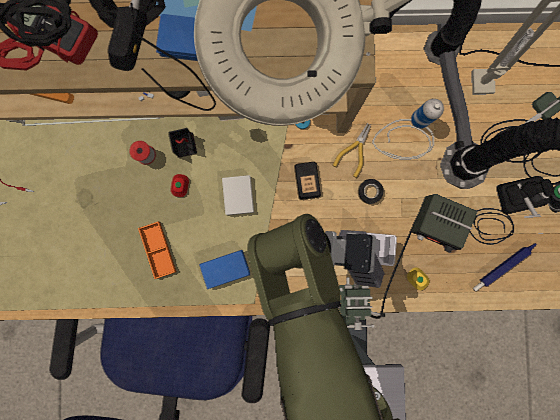

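View pics/c4scene.png

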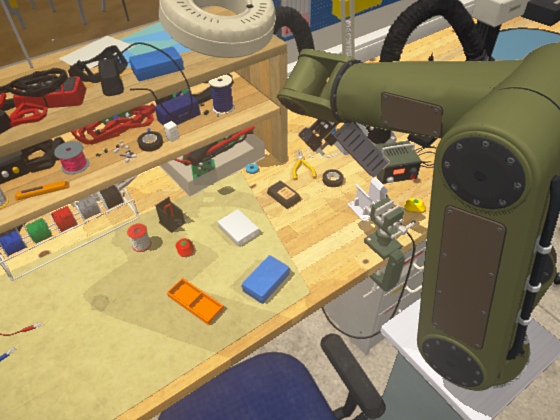

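```bash
python3 -m jog '[[0,0.013,0,0.014,0.014,-0.08,-1],[0,0.03,0,0.029,0.027,-0.16,-1],[0,0.045,0,0.043,0.041,-0.24,-1],[0.0,0.06,0.01,0.058,0.055,-0.32,-1],[0.0,0.075,0.015,0.072,0.068,-0.4,-1],[0.005,0.09,0.02,0.087,0.082,-0.48,-1],[0.01,0.105,0.03,0.101,0.095,-0.56,-1],[0.012,0.12,0.035,0.116,0.109,-0.64,-1],[0.015,0.135,0.042,0.13,0.123,-0.72,-1],[0.018,0.148,0.05,0.145,0.136,-0.8,-1],[0.021,0.158,0.056,0.159,0.15,-0.88,-1],[0.024,0.168,0.063,0.174,0.164,-0.96,-1],[0.024,0.168,0.063,0.18,0.17,-0.996,-1],[0.024,0.168,0.063,0.18,0.17,-0.996,-1],[0.024,0.168,0.063,0.18,0.17,-0.996,-1]]'; python3 - <<'E'
from h import *
st()
for n in("top","scene"):
    t=camera(n); x,y=(260,190) if n=="top" else (220,110)
    w,h=(150,120) if n=="top" else (180,140)
    cv2.imwrite(f"pics/c5{n}.png",cv2.resize(t["image"][y:y+h,x:x+w,::-1],None,fx=4.2,fy=4.2,interpolation=cv2.INTER_CUBIC))
R=down(-95,55); th=np.radians(-95); L=-np.array([np.cos(th),np.sin(th),0]); d=R.apply([0,0,1]); T=np.array([.45,.085,.0195])+.03*L+.014*d
for h in(.13,.06,.02,.008,0): row(T+[0,0,h],R)
E
```

```text
time_s: 24.0
ee_pos: [0.4517, 0.1035, 0.1416]
eef_rot: [-3.138, -0.959, -1.663]
force: [-0.0, -0.2, -4.3]
grip_width: 0.0578
t 24.00 pos [0.4517 0.1035 0.1416] q [ 0.539  0.554  1.612 -0.727  1.646 -2.306] F [-0.  -0.2 -4.3] M [ 1.22 -0.18 -0.03] w 0.0578
row [-0.0003, 0.0001, 0.0001, 0.0004, 0.0006, -0.0016] | dist mm 0  deg 0.2
row [-0.0576, 0.0002, 0.0403, 0.0004, 0.0006, -0.0016] | dist mm 70  deg 0.2
row [-0.0904, 0.0003, 0.0633, 0.0004, 0.0006, -0.0016] | dist mm 110  deg 0.2
row [-0.1002, 0.0003, 0.0702, 0.0004, 0.0006, -0.0016] | dist mm 122  deg 0.2
row [-0.1067, 0.0003, 0.0748, 0.0004, 0.0006, -0.0016] | dist mm 130  deg 0.2
```

View pics/c5top.png

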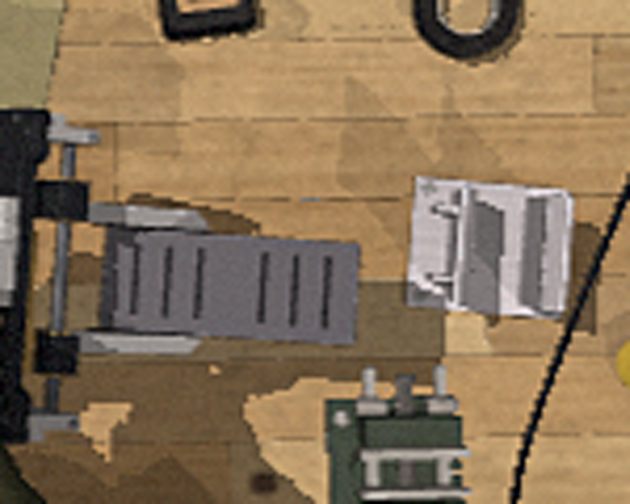

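View pics/c5scene.png

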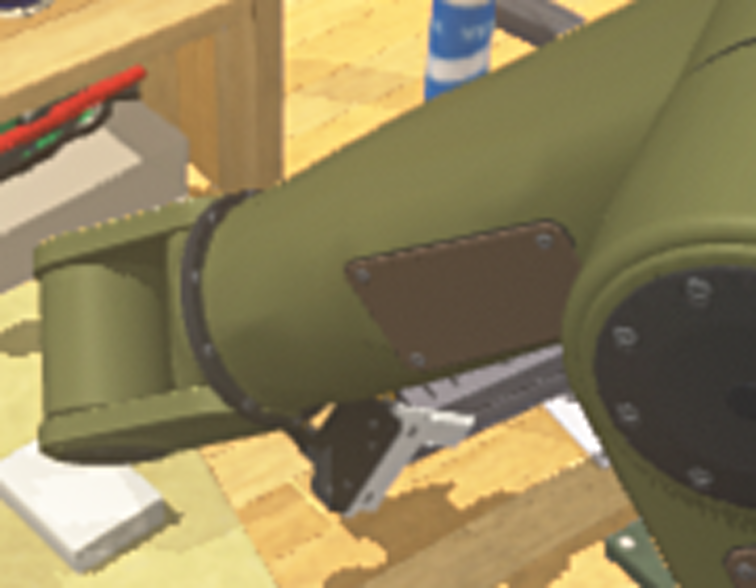

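The pair is horizontal with the once loaded tray on top, over free worktop. Descending.

```bash
python3 -m jog '[[-0.025,0,0.017,0,0,0,-1],[-0.0576,0,0.0403,0,0,-0.001,-1],[-0.078,0,0.0545,0,0,-0.001,-1],[-0.0904,0,0.0633,0,0,-0.001,-1],[-0.0965,0,0.0675,0,0,-0.001,-1],[-0.1002,0,0.0702,0,0,-0.001,-1],[-0.1002,0,0.0702,0,0,-0.001,-1]]'; python3 - <<'E'
from h import *
st()
t=camera("top")
cv2.imwrite("pics/c6.png",cv2.resize(t["image"][190:310,260:410,::-1],None,fx=4.2,fy=4.2,interpolation=cv2.INTER_CUBIC))
R=down(-95,55); th=np.radians(-95); L=-np.array([np.cos(th),np.sin(th),0]); d=R.apply([0,0,1]); T=np.array([.45,.085,.0195])+.03*L+.014*d
for h in(.004,.002,0): row(T+[0,0,h],R)
E
```

```text
time_s: 24.8
ee_pos: [0.4523, 0.1035, 0.02]
eef_rot: [-3.139, -0.959, -1.661]
force: [0.3, -1.4, -4.2]
grip_width: 0.0581
t 24.80 pos [0.4523 0.1035 0.02  ] q [ 0.538  0.762  1.621 -0.729  1.484 -2.164] F [ 0.3 -1.4 -4.2] M [ 1.07 -0.11  0.04] w 0.0581
row [-0.0038, 0.0007, 0.0029, -0.0, 0.001, -0.0013] | dist mm 5  deg 0.1
row [-0.0054, 0.0007, 0.004, -0.0, 0.001, -0.0013] | dist mm 7  deg 0.1
row [-0.007, 0.0007, 0.0052, -0.0, 0.001, -0.0013] | dist mm 9  deg 0.1
```

View pics/c6.png

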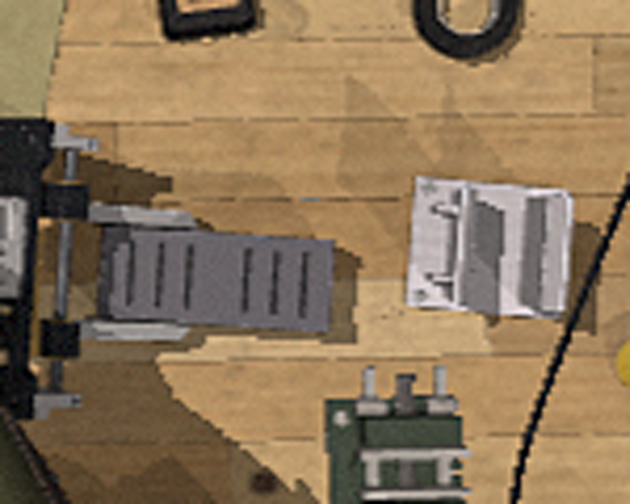

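```bash
python3 -m jog '[[-0.002,0,0.0015,0,0,0,-1],[-0.0038,0,0.0029,0,0,0,-1],[-0.0038,0,0.0029,0,0,0,-1]]';  python3 -m jog '[[-0.0016,0,0.0011,0,0,0,-1],[-0.0016,0,0.0011,0,0,0,-1]]'; python3 -c "
from h import *
st()"
```

```text
time_s: 25.15
ee_pos: [0.4527, 0.1036, 0.0158]
eef_rot: [-3.137, -0.958, -1.663]
force: [0.7, 2.1, -0.4]
grip_width: 0.0578
time_s: 25.35
ee_pos: [0.4527, 0.1038, 0.0147]
eef_rot: [-3.136, -0.959, -1.664]
force: [-4.3, 3.1, 6.0]
grip_width: 0.0577
t 25.35 pos [0.4527 0.1038 0.0147] q [ 0.539  0.772  1.618 -0.73   1.478 -2.156] F [-4.3  3.1  6. ] M [-0.14  0.37 -0.52] w 0.0577
```

The far (-y) end touched about 4 mm early, so the pair is tilted by about 2°. I'll level it with a small turn while lowering.

```bash
python3 -m jog '[[-0.0005,0,0.0003,0,0.008,0,-1],[-0.0012,0,0.0009,0,0.016,0,-1],[-0.002,0,0.0015,0,0.022,0,-1],[-0.0025,0,0.0018,0,0.024,0,-1],[-0.0025,0,0.0018,0,0.024,0,-1]]'; python3 -c "
from h import *
st()
c=camera('scene')
cv2.imwrite('pics/c7.png',cv2.resize(c['image'][150:290,240:420,::-1],None,fx=4.2,fy=4.2,interpolation=cv2.INTER_CUBIC))"
```

```text
time_s: 25.85
ee_pos: [0.4528, 0.104, 0.0131]
eef_rot: [-3.134, -0.999, -1.666]
force: [-5.9, 3.7, 17.7]
grip_width: 0.0577
t 25.85 pos [0.4528 0.104  0.0131] q [ 0.547  0.798  1.603 -0.747  1.507 -2.142] F [-5.9  3.7 17.7] M [-1.04  0.85 -0.94] w 0.0577
```

View pics/c7.png

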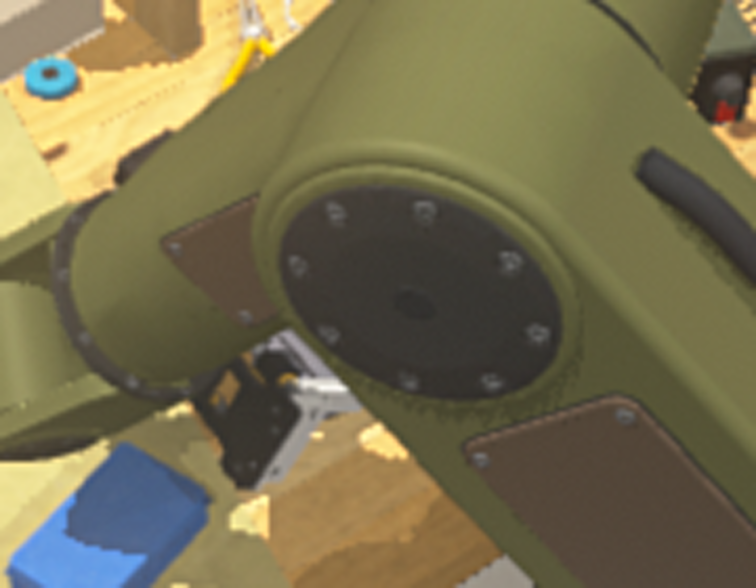

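It is resting on the worktop. I'll open gently and back out along the tool axis.

```bash
python3 -m jog '[[0,0,0,0,0,0,0.3],[0,0,0,0,0,0,0.5],[0,0,0,0,0,0,1],[0,0,0,0,0,0,1],[0,0,-0.02,0,0,0,1],[0,0,-0.06,0,0,0,1],[0,0,-0.1,0,0,0,1],[0,0,-0.1,0,0,0,1]]' 60; python3 - <<'E'
from h import *
st()
for n in("top","scene"):
    t=camera(n); x,y=(260,190) if n=="top" else (250,160)
    cv2.imwrite(f"pics/d1{n}.png",cv2.resize(t["image"][y:y+120,x:x+150,::-1],None,fx=5,fy=5,interpolation=cv2.INTER_CUBIC))
row([.45,.12,.22],down(-95,55)); row([.45,.08,.2],down(-95,0))
E
```

```text
time_s: 26.7
ee_pos: [0.4612, 0.1913, 0.0694]
eef_rot: [-3.126, -0.995, -1.67]
force: [0.2, -0.9, -0.2]
grip_width: 0.0941
t 26.70 pos [0.4612 0.1913 0.0694] q [ 0.659  0.793  1.424 -0.674  1.695 -2.197] F [ 0.2 -0.9 -0.2] M [ 0.46 -0.1   0.04] w 0.0941
row [0.1658, 0.0033, -0.0253, -0.0011, -0.0247, -0.0025] | dist mm 168  deg 2.2
row [0.1705, -0.0001, 0.0191, -0.0022, -0.6358, -0.0018] | dist mm 172  deg 57.2
```

View pics/d1top.png

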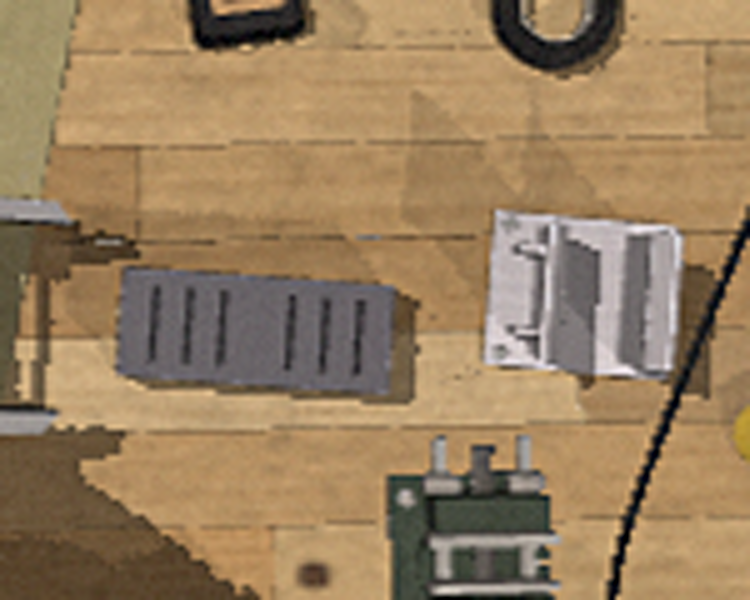

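View pics/d1scene.png

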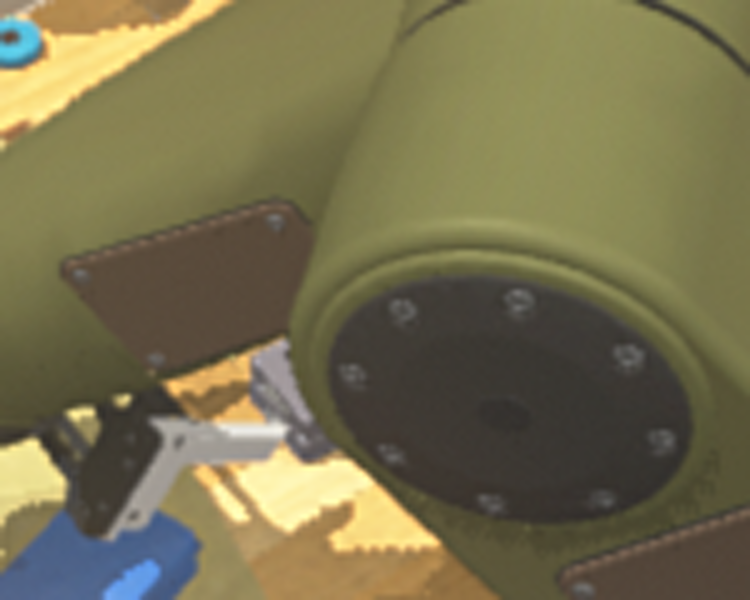

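The top view shows the pair flat and square: corners at crop (125,268), (393,287), (388,393), (118,375). I'll back off upward, roll the wrist back and look with the scene camera.

```bash
python3 - <<'E'
from h import *; from kin import ik
np.set_printoptions(precision=3,suppress=True)
p,r,o=cur(); q=o["qpos"]
R1=r*Rn.from_rotvec([0,0,np.pi/2]); P1=np.array([.45,.14,.24]); a,e=ik(P1,R1,q+np.array([0,0,0,0,0,1.4])); print(a,e); row(P1,R1)
R2=down(85,0); P2=np.array([.40,.22,.30]); b,e=ik(P2,R2,[.3,.1,1.6,0,1.4,.2]); print(b,e); row(P2,R2,P1,R1)
E
```

```text
[ 0.602  0.484  1.482 -0.745  1.858 -0.834] 5.912263491116258e-10
row [0.1718, 0.005, -0.0529, 0.0, 0.0, 1.0] | dist mm 180  deg 90.0
[0.423 0.028 1.618 0.    1.495 0.51 ] 1.6319255709460606e-09
row [0.0566, -0.0099, -0.0959, -0.4936, 0.4971, 0.9066] | dist mm 112  deg 103.1
```

```bash
python3 -m jog '[[0.04,0,-0.02,0,0,0,1],[0.08,0,-0.04,0,0,0.08,1],[0.12,0,-0.05,0,0,0.17,1],[0.15,0,-0.053,0,0,0.26,1],[0.17,0.005,-0.053,0,0,0.35,1],[0.17,0.005,-0.053,0,0,0.44,1],[0.17,0.005,-0.053,0,0,0.53,1],[0.17,0.005,-0.053,0,0,0.62,1],[0.17,0.005,-0.053,0,0,0.71,1],[0.17,0.005,-0.053,0,0,0.8,1],[0.17,0.005,-0.053,0,0,0.89,1],[0.17,0.005,-0.053,0,0,0.98,1],[0.17,0.005,-0.053,0,0,1,1],[0.17,0.005,-0.053,0,0,1,1]]'; python3 -c "
from h import *
st(); row([.42,.2,.28],down(85,0))"
```

```text
time_s: 28.2
ee_pos: [0.4499, 0.14, 0.2376]
eef_rot: [-2.141, 0.003, 3.052]
force: [0.4, 0.3, 1.0]
grip_width: 0.0938
t 28.20 pos [0.4499 0.14   0.2376] q [ 0.602  0.488  1.484 -0.744  1.857 -0.831] F [0.4 0.3 1. ] M [ 0.39 -0.15  0.  ] w 0.0938
row [0.035, -0.0049, -0.071, -0.4951, 0.4969, 0.9061] | dist mm 79  deg 103.1
```

```bash
python3 - <<'E'
from h import *
np.set_printoptions(precision=4,suppress=True)
c=camera("top"); im=cv2.imread("pics/d1top.png")
T=lambda a:(260+a[0]/5-.5,190+a[1]/5-.5)
p=onz(c,np.array([T((125,268)),T((393,287)),T((388,393)),T((118,375))]),.039); print(p,p.mean(0))
print(np.linalg.norm(p[0]-p[1]),np.linalg.norm(p[1]-p[2]))
d=p[0]+p[3]-p[1]-p[2]; yaw=np.degrees(np.arctan2(d[1],d[0])); print("long axis deg",yaw)
row([.455,.09,.2],down(yaw,0))
E
```

```text
[[0.4862 0.1561 0.039 ]
 [0.4734 0.0148 0.039 ]
 [0.4178 0.0189 0.039 ]
 [0.4301 0.1609 0.039 ]] [0.4519 0.0877 0.039 ]
0.14184119037491202 0.0557809717845406
long axis deg 84.93350834970467
row [-0.0094, 0.005, 0.0621, -0.4951, 0.497, 0.9076] | dist mm 63  deg 103.2
```

```bash
python3 -m jog '[[0,0,0,-0.04,0.04,0.07,1],[0,0,0,-0.08,0.08,0.145,1],[0,0,0,-0.12,0.12,0.22,1],[0,0,0,-0.16,0.16,0.29,1],[0,0,0.01,-0.2,0.2,0.36,1],[0,0,0.02,-0.24,0.24,0.44,1],[0,0,0.03,-0.28,0.28,0.51,1],[0,0,0.035,-0.32,0.32,0.58,1],[0,0,0.04,-0.36,0.36,0.655,1],[-0.004,0,0.05,-0.4,0.4,0.73,1],[-0.006,0,0.055,-0.44,0.44,0.8,1],[-0.009,0.005,0.062,-0.48,0.48,0.875,1],[-0.009,0.005,0.062,-0.495,0.497,0.907,1],[-0.009,0.005,0.062,-0.495,0.497,0.907,1],[-0.009,0.005,0.062,-0.495,0.497,0.907,1]]'; python3 - <<'E'
from h import *
st()
for n in("top","scene"):
    t=camera(n); x,y=(250,190) if n=="top" else (260,150)
    cv2.imwrite(f"pics/d2{n}.png",cv2.resize(t["image"][y:y+120,x:x+150,::-1],None,fx=5,fy=5,interpolation=cv2.INTER_CUBIC))
E
```

```text
time_s: 29.75
ee_pos: [0.4545, 0.0898, 0.2]
eef_rot: [-3.14, 0.001, 1.485]
force: [0.9, 0.2, 0.4]
grip_width: 0.0941
t 29.75 pos [0.4545 0.0898 0.2   ] q [ 1.160e-01  1.110e-01  1.761e+00 -1.000e-03  1.270e+00  2.020e-01] F [0.9 0.2 0.4] M [-0.01 -0.13 -0.02] w 0.0941
```

View pics/d2scene.png

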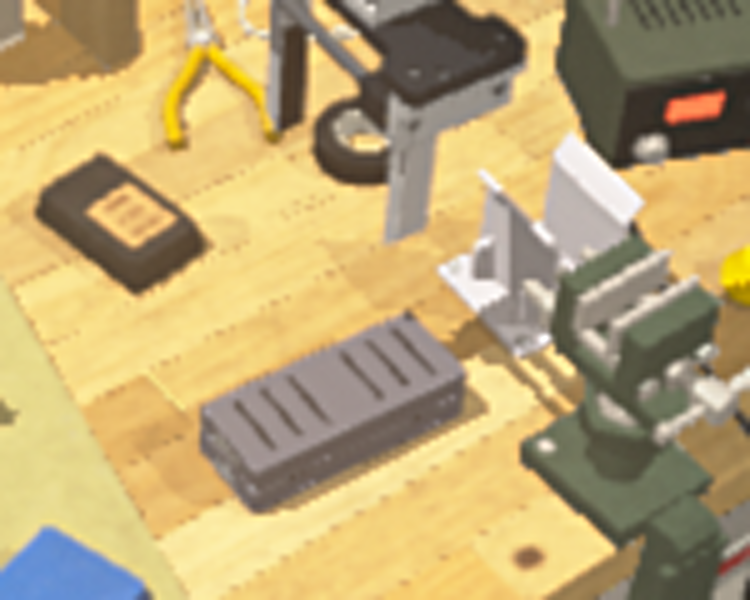

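The pair lies closed: scene corners at crop (203,410), (250,470), (466,375), (410,315). I'll check the corner heights by triangulation.

```bash
python3 - <<'E'
from h import *
np.set_printoptions(precision=4,suppress=True)
t=camera("top");s=camera("scene")
T=lambda a:(260+a[0]/5-.5,190+a[1]/5-.5); S=lambda a:(260+a[0]/5-.5,150+a[1]/5-.5)
for a,b in(((125,268),(202,410)),((393,287),(410,315)),((388,393),(466,376)),((118,375),(250,470))): print(tri(t,T(a),s,S(b)))
b=onz(s,np.array([S((250,470)),S((466,376))]),.039); print(b)
row([.4525,.0877,.10],down(84.9)); row([.4525,.0877,.025],down(84.9))
E
```

```text
(array([0.4861, 0.1559, 0.0348]), np.float64(0.00044101006054461314))
(array([0.4731, 0.014 , 0.0346]), np.float64(0.0008026050677422983))
(array([0.4178, 0.0187, 0.0345]), np.float64(0.000775875366564956))
(array([0.4312, 0.1623, 0.0403]), np.float64(0.003513288997666802))
[[0.4331 0.163  0.039 ]
 [0.4152 0.0221 0.039 ]]
row [-0.0028, -0.0018, 0.0999, -0.0008, 0.0003, 0.0018] | dist mm 100  deg 0.2
row [-0.0028, -0.0017, 0.1749, -0.0008, 0.0003, 0.0018] | dist mm 175  deg 0.2
```

Heights are level at about 0.035-0.04 at all corners, so the pair is closed. Gripping only the upper tray, with the tips about 5 mm above the joint.

```bash
python3 -m jog '[[-0.0028,-0.0018,0.05,0,0,0.002,1],[-0.0028,-0.0018,0.1,0,0,0.002,1],[-0.0028,-0.0018,0.14,0,0,0.002,1],[-0.0028,-0.0018,0.16,0,0,0.002,1],[-0.0028,-0.0018,0.17,0,0,0.002,1],[-0.0028,-0.0018,0.175,0,0,0.002,1],[-0.0028,-0.0018,0.175,0,0,0.002,1],[-0.0028,-0.0018,0.175,0,0,0.002,1]]'; python3 -c "
from h import *
st(); row([.4525,.0877,.025],down(84.9))"
```

```text
time_s: 30.75
ee_pos: [0.4531, 0.0878, 0.0259]
eef_rot: [3.141, 0.0, 1.482]
force: [0.4, -0.5, 1.3]
grip_width: 0.0942
t 30.75 pos [0.4531 0.0878 0.0259] q [ 0.112  0.354  1.926 -0.     0.861  0.201] F [ 0.4 -0.5  1.3] M [-0.04 -0.06  0.03] w 0.0942
row [-0.0001, -0.0006, 0.0009, 0.0003, 0.0001, 0.0] | dist mm 1  deg 0.0
```

```bash
python3 -m jog '[[0,-0.0006,0.001,0,0,0,0.4],[0,-0.0006,0.001,0,0,0,-1],[0,-0.0006,0.001,0,0,0,-1],[0,-0.0006,0.001,0,0,0,-1],[0,-0.0006,0.001,0,0,0,-1],[0,-0.0006,-0.003,0,0,0,-1],[0,-0.0006,-0.01,0,0,0,-1],[0,-0.0006,-0.018,0,0,0,-1],[0,-0.0006,-0.027,0,0,0,-1],[0,-0.0006,-0.04,0,0,0,-1],[0,-0.0006,-0.06,0,0,0,-1],[0,-0.0006,-0.06,0,0,0,-1]]' 30; python3 - <<'E'
from h import *
st(); t=camera("scene")
cv2.imwrite("pics/d3.png",cv2.resize(t["image"][150:270,260:410,::-1],None,fx=5,fy=5,interpolation=cv2.INTER_CUBIC))
E
```

```text
time_s: 31.95
ee_pos: [0.4537, 0.088, 0.0884]
eef_rot: [3.137, -0.001, 1.482]
force: [-0.5, -0.3, -3.0]
grip_width: 0.0577
t 31.95 pos [0.4537 0.088  0.0884] q [ 0.112  0.245  1.889 -0.     1.002  0.202] F [-0.5 -0.3 -3. ] M [-0.02 -0.1  -0.  ] w 0.0577
```

View pics/d3.png

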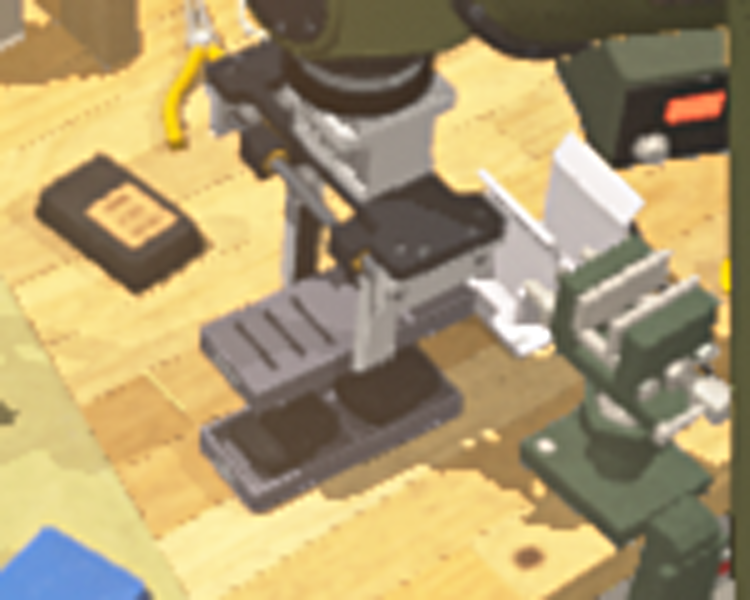

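Both stations lie upside down in the lower tray's pockets, at crop (285,435) and (395,385). I'll carry the lifted tray 84 mm across (+x) and set it down short of the tester.

```bash
python3 - <<'E'
from h import *
a=np.radians(-5.1); T=np.array([.4525,.0877,0])+.084*np.array([np.cos(a),np.sin(a),0]); print(T)
for h in(.11,.05,.02,.008): row(T+[0,0,h],down(84.9))
E
python3 -m jog '[[0,0,-0.02,0,0,0,-1],[0,0.03,-0.025,0,0,0,-1],[0,0.06,-0.025,0,0,0,-1],[0,0.083,-0.02,0,0,0,-1],[0,0.083,0,0,0,0,-1],[0,0.083,0.03,0,0,0,-1],[0,0.083,0.05,0,0,0,-1],[0,0.083,0.06,0,0,0,-1],[0,0.083,0.06,0,0,0,-1]]'; python3 - <<'E'
from h import *
st(); t=camera("scene")
cv2.imwrite("pics/d4.png",cv2.resize(t["image"][150:270,260:410,::-1],None,fx=5,fy=5,interpolation=cv2.INTER_CUBIC))
E
```

```text
[0.53616745 0.08023288 0.        ]
row [-0.0003, 0.0835, -0.0228, 0.0019, -0.0003, 0.0] | dist mm 87  deg 0.2
row [-0.0003, 0.0833, 0.0372, 0.0019, -0.0003, 0.0] | dist mm 91  deg 0.2
row [-0.0003, 0.0832, 0.0672, 0.0019, -0.0003, 0.0] | dist mm 107  deg 0.2
row [-0.0003, 0.0832, 0.0792, 0.0019, -0.0003, 0.0] | dist mm 115  deg 0.2
time_s: 32.9
ee_pos: [0.535, 0.0805, 0.0256]
eef_rot: [3.141, 0.0, 1.482]
force: [0.1, 0.2, -1.2]
grip_width: 0.0574
t 32.90 pos [0.535  0.0805 0.0256] q [ 0.082  0.499  1.704 -0.     0.938  0.171] F [ 0.1  0.2 -1.2] M [-0.08 -0.02  0.01] w 0.0574
```

View pics/d4.png

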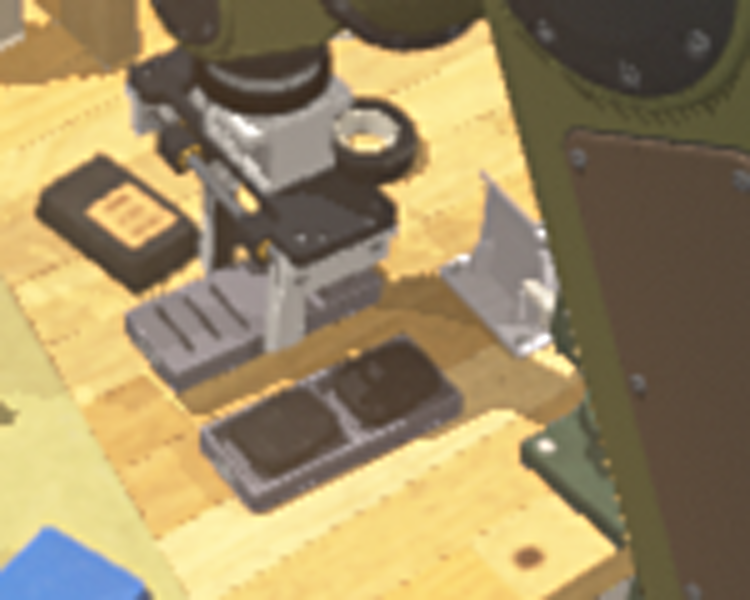

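```bash
python3 -m jog '[[0,0,0.008,0,0,0,-1],[0,0,0.014,0,0,0,-1],[0,0,0.018,0,0,0,-1],[0,0,0.018,0,0,0,-1]]'; python3 -m jog '[[0,0,0.001,0,0,0,-1],[0,0,0.002,0,0,0,-1],[0,0,0.002,0,0,0,-1]]'
```

```text
time_s: 33.35
ee_pos: [0.5355, 0.0805, 0.0085]
eef_rot: [3.14, -0.0, 1.482]
force: [-0.2, 0.4, -1.6]
grip_width: 0.0577
time_s: 33.65
ee_pos: [0.5356, 0.0805, 0.0065]
eef_rot: [3.14, -0.0, 1.482]
force: [-0.1, 0.3, -2.0]
grip_width: 0.0577
```

```bash
python3 -m jog '[[0,0,0.001,0,0,0,-1],[0,0,0.001,0,0,0,-1]]'; python3 -m jog '[[0,0,0.001,0,0,0,-1],[0,0,0.001,0,0,0,-1]]'
```

```text
time_s: 33.85
ee_pos: [0.5357, 0.0805, 0.0056]
eef_rot: [3.14, -0.0, 1.482]
force: [1.3, 0.0, -2.4]
grip_width: 0.0582
time_s: 34.05
ee_pos: [0.5357, 0.0806, 0.0055]
eef_rot: [3.14, -0.0, 1.482]
force: [-5.3, -1.0, 11.8]
grip_width: 0.0579
```

Contact at z 0.0055, as expected. I open to about 70 mm only, to stay clear of the neighbours, and rise.

```bash
python3 -m jog '[[0,0,0,0,0,0,0.3],[0,0,0,0,0,0,0.45],[0,0,0,0,0,0,0.45],[0,0,-0.02,0,0,0,0.45],[0,0,-0.06,0,0,0,0.45],[0,0,-0.11,0,0,0,0.45],[0,0,-0.16,0,0,0,0.45],[0,0,-0.2,0,0,0,0.45],[0,0.05,-0.22,0,0,0,0.45],[0.1,0.05,-0.22,0,0,0,0.45],[0.15,0.05,-0.22,0,0,0,0.45],[0.2,0.05,-0.22,0,0,0,0.45],[0.25,0.05,-0.22,0,0,0,0.45],[0.25,0.05,-0.22,0,0,0,0.45],[0.25,0.05,-0.22,0,0,0,0.45]]'; python3 - <<'E'
from h import *
st()
for n in("top","scene"):
    t=camera(n); cv2.imwrite(f"pics/e1{n}.png",t["image"][:,:,::-1])
    x,y=(240,170) if n=="top" else (220,130)
    cv2.imwrite(f"pics/e1{n}z.png",cv2.resize(t["image"][y:y+130,x:x+170,::-1],None,fx=4.5,fy=4.5,interpolation=cv2.INTER_CUBIC))
E
```

```text
time_s: 35.55
ee_pos: [0.6062, 0.3305, 0.2239]
eef_rot: [3.141, -0.0, 1.487]
force: [0.6, 0.1, -0.1]
grip_width: 0.0681
t 35.55 pos [0.6062 0.3305 0.2239] q [0.446 0.618 1.023 0.    1.5   0.53 ] F [ 0.6  0.1 -0.1] M [-0.1  -0.01  0.03] w 0.0681
```

View pics/e1topz.png

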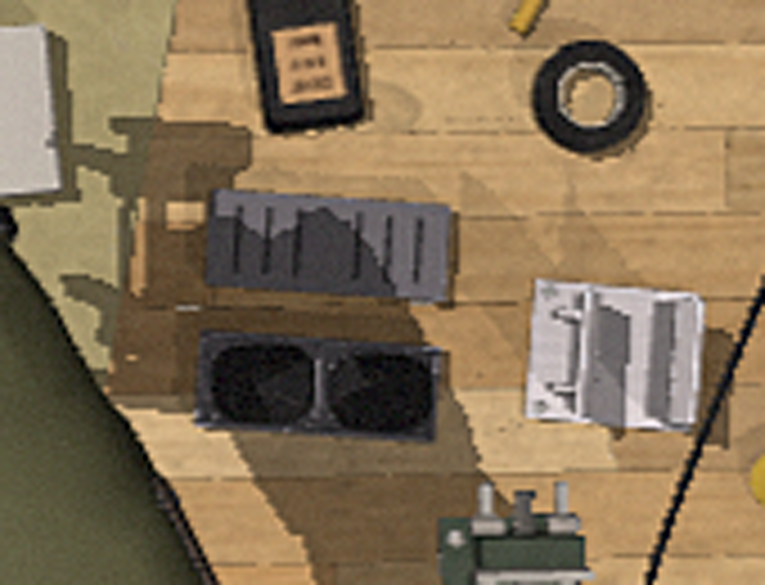

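View pics/e1scene.png

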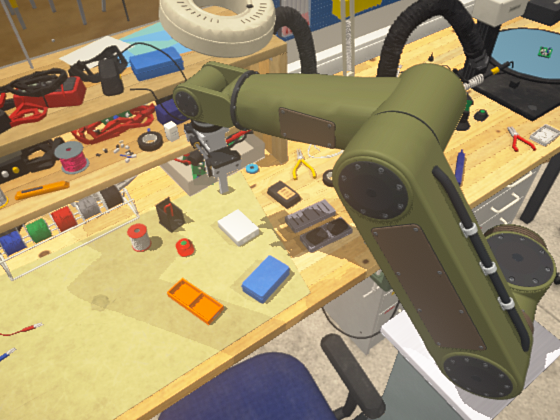

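The trays are about 84 mm apart in the top view. A quick check of the bystanders against the first picture, then I hand in.

```bash
python3 - <<'E'
from h import *
def cen(f,lo,hi,box):
    h=cv2.cvtColor(cv2.imread(f),cv2.COLOR_BGR2HSV); x,y,w,hh=box; m=cv2.inRange(h[y:y+hh,x:x+w],lo,hi); M=cv2.moments(m,True); return np.round((M["m10"]/M["m00"]+x,M["m01"]/M["m00"]+y),1),M["m00"]
for n,f,lo,hi,b in(("case","scene",(100,120,40),(125,255,255),(235,245,65,65)),("tester","top",(0,0,0),(180,255,60),(290,155,35,50)),("tape","top",(0,0,0),(180,255,60),(355,175,35,35)),("pliers","top",(20,150,80),(32,255,255),(325,120,50,65))):
    print(n,cen(f"pics/{f}0.png",lo,hi,b),cen(f"pics/e1{f}.png",lo,hi,b))
hb=cv2.imread("pics/e1top.png")
t=camera("top")
b=comp(greymask(t["image"],vmin=110),238,196); print("box now",rect(t,b,.0284))
m=cv2.morphologyEx(greymask(t["image"]),cv2.MORPH_CLOSE,np.ones((3,3),np.uint8))
for u,z in(((311,256),.0195),((313,225),.0195)): print(rect(t,comp(m,*u,3),z))
st(); print(ctrl.hand_in())
E
```

```text
case (array([264.7, 276.1]), 927.0) (array([264.9, 276. ]), 923.0)
tester (array([307.1, 178.9]), 553.0) (array([306.9, 178.7]), 535.0)
tape (array([370.4, 191.4]), 313.0) (array([370.1, 191.1]), 294.0)
pliers (array([351.9, 155.8]), 245.0) (array([351.8, 155.9]), 253.0)
box now (619.0457763671875, 274.8820495605469, 66.93960571289062, 100.96865844726562, -84.73705196380615)
(452.00836181640625, 88.32522583007812, 57.88902282714844, 143.5916748046875, -5.4178009033203125)
(534.6848754882812, 79.49928283691406, 60.14046859741211, 144.20526123046875, -5.225349426269531)
t 35.70 pos [0.6073 0.3248 0.2251] q [ 4.380e-01  6.130e-01  1.029e+00 -1.000e-03  1.499e+00  5.270e-01] F [-0.2  0.2 -1.2] M [-0.03 -0.13 -0.01] w 0.0683
the job is handed in; nothing more can be done
None
```

The job is handed in at 35.7 s. Both stations lie upside down in the pockets of the once empty tray. The other tray lies flat and mouth-down beside it, and the gripper is open and clear of everything.

I laid the empty tray rim to rim on the loaded one. Then I turned the closed pair over in two grips, using the stand in between, and levelled and released it on the worktop. Last, I lifted the upper tray off and set it down.

**What the last checks showed:**
- **Tray positions:** the centres measure (0.452, 0.088) and (0.535, 0.079), about 83 mm apart against the 65 mm needed.
- **Bystanders:** the case, tester, tape and pliers moved less than half a pixel from the first pictures.
- **Card box:** it looks undisturbed. I had no direct start measurement of its centre because the tray covered it. Its last outline was also partly hidden by the arm, measuring 67 mm instead of 75 mm across.

**What did not go to plan:**
- **Trays splayed in the stand:** they opened by about 5 mm at the top once released.
- **Pair tilted when laid down:** on lay-down the pair was about 2° out of level, and I corrected it before letting go. It then looked closed and flat, but the four top corners triangulated at 35 to 40 mm against the true 39 mm, so that check is rough.

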